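Put the hanging battery packs on the charging rail and clip its guard on

ROBOT

A 6-joint arm with a two-finger parallel gripper is mounted at the origin on the work surface. World frame = base frame: x ahead of the robot, y to its left, z up, the work surface at z = 0. Lengths are in m, angles in rad, forces in N, time in s.
With the tool pointing down it reaches from about 0.3 to 0.775 m from the base axis. Payload 14.6 kg.
Tool frame: the origin (TCP) lies on the centre line of the jaws, within the pads' length; the fingertips stand 14 mm ahead of it and the grasp point (between the pads) lies 5 mm behind it; y points along the fingers, z is the direction in which the jaws open and shut, and the axes are right-handed (so a half turn about y gives the same grasp; the last joint's range is limited). The gripper opens to 85 mm and grips with 20 to 120 N. Pads are 22 mm wide; open, the fingers measure 114 mm over their backs; the gripper's body (76 mm by 85 mm) begins 54 mm behind the grasp point. The pads swing forward as they close: fully open they stand 13 mm farther back than shut.
Start: joints at [-1.237, 0.3, 1.521, -0, 1.321, -0.067], TCP at [0.215, -0.506, 0.208] pointing down, gripper open.
Joint ranges: [-3.03, 3.03], [-0.79, 2.21], [0.23, 2.52], [-1.04, 4.18], [0, 3.07], [-2.55, 2.55]. Speed limits (rad/s): [2.22, 2.22, 2.57, 3.14, 3.14, 3.14].

INTERFACE

Orientations are given as a unit quaternion [w, x, y, z].
In Python, from bench import ctrl gives the robot as it stands. The module is installed in compiled form; this text tells all that it offers.
- The arm moves only by the tool send_rows, never from a script. Its argument "targets" is one flat list of numbers, 7 for each row, row after row: the shift along the tool's x, y, z in units of 30 mm (1.0 is 30 mm), then the turn, a rotation vector about the tool's x, y, z in units of 8 degrees (1.0 is 8 degrees), then the opening in per cent of the stroke, from 0 (shut) to 100 (fully open). A call has 1 to 12 rows; each row is the pose to reach, as a shift and turn from the pose commanded when the call began, along the tool's axes at that moment; what a row does not reach only later rows make up. A row lasts 1/10 s, in which the tool goes at most 50 mm and 8.59 degrees, less where a joint would pass 70% of its speed; a pose out of reach is approached as far as the arm can. A call with a gripper value outside its range is refused whole. The fingers move at their own pace and stop on an object; "squeeze" is the grip in N (left out, the last holds). Time passes only in rows, so rows that repeat a pose let the fingers close. It gives the time, the measured TCP pose, the force and the opening at its end, in the units of the state.
- ctrl.get_state(): the state, without advancing time (a new reading comes with each control period).
- ctrl.capture(name): name is "scene" or "top"; returns the picture (420x560x3 uint8, red, green, blue); there is no depth.
- ctrl.get_calibration(name): a dict with "mtx" (3x3 intrinsics, pixels), "xyz" and "orientation" of the camera in the world. Camera axes: x right, y up, looking along -z (the intrinsics and any distortion apply to the point x, -y, -z); pixel columns grow to the right and rows downward; lengths in m; the calibration is good to about 2 mm. A picture is of the moment at which its call begins. get_calibration takes no time and is no camera call.
- ctrl.close_job(): hands the job in, once; it reports no verdict.
Trained networks look in the newest picture that a camera, given by its name, has taken for a name from the list of things; names that differ only in an ending like _2 or _b are one class to them, and where a whole thing is asked for, a point or a joint stands for the part that bears it (a point fixed in the world has none). Each returns a list of dicts, best first, with "conf" (0 to 1); they miss things now and then, are a little off and sometimes report something else, mostly with a low value. They report only what shows in the picture. A call takes as long as a camera call. They do not tell look-alikes from the thing itself.
- ctrl.look_for(camera, target): "bbox" ([left, top, width, height] in pixels, round what is visible of it).
- ctrl.cut_out(camera, target): "pixels" (420x560 bool, what is visible of it) and "bbox" ([left, top, width, height] in pixels, round what is visible of it).
- ctrl.mark_of(camera, target): "xy" ([column, row] in pixels: a listed point, or the origin of a listed thing).
The state is a dict: "time_s": time; "joint_pos": joint angles; "dq": joint speeds; "effort": joint torques, N m; "tcp_pos": TCP position; "eef_rot": TCP orientation; "wrist_force": force on the tool from outside, world axes, zero at the start; "moment": the same for the moment, N m; "width": finger opening in m.
Only numpy, scipy, OpenCV 4.12 (cv2) and the standard library are available. Lean on these libraries where they do the work, as an engineer would, in place of code of your own. Each camera call takes 0.05 s, during which the arm holds its last target.

TASK

Put the handheld-radio battery packs on charge: lift each pack that hangs on the rack off its hook and slide it, loop handle trailing, through the rail's mouth and under the lips, the first right up to the end stop and every further one right up against the pack before it. When all are in, press the orange guard straight down over the mouth, its wall just outside the mouth, until both clips have snapped under the rail's rim and its plate lies down on the lips. Leave everything else on the desk where it is and do not knock over the glass valves.

Things in the scene. Friction and masses are not known exactly. Their poses are not given: they have to be found in the camera images.
- rail: Charging rail, fixed: grey channel, copper strips on its floor, aluminium lips along both edges, black end stop. Origin on the desk under the centre of the open mouth; x points into the channel, z up. Floor at z 12 mm; inside 60 mm wide, 305 mm long to the stop (40 mm high); takes four packs. Lips overhang the floor from both sides: underside z 25 mm, top z 30 mm, 40 mm free between them.
- rail_mouth (a point): Centre of the rail's mouth, on the channel floor (12 mm above the desk). In front of it an open apron at floor level, 68 mm wide, runs out 60 mm (rail x -60 to 0), with short flared lead-ins beside the mouth (x -12 to 0, 13 mm high).
- rail_stop (a point): Centre of the end stop's face, on the channel floor, 305 mm in from the mouth. Pack origins when home, in the rail's frame: x 283 mm (first), 221 (second), 159 (third), 97 mm (fourth), y 0, z 12 mm.
- rack: Low rack, fixed: dark wooden foot (8 mm high, x -25 to 80 mm, 330 mm wide), two posts, steel cross bar (top z 102 mm), lower rest bar. Origin on the desk under the middle of the cross bar's front face; x points to the side where packs hang. Four brass hooks at y -120, -40, 40, 120 mm reach 13 mm forward at z 92.5 mm and turn up to z 100.5 mm.
- rack_mid (a point): Middle of the cross bar's front, 92.5 mm above the desk. To free a pack lift it 12 to 20 mm straight up, then move it 15 mm or more along rack x.
- pack1: Battery pack, orange band; three or all four are there, an absent one reads None. Black can 40 (x) by 34 (y) mm, z 10 to 65 mm, on a steel foot 56 mm wide (y), 10 mm thick, x -40 to 22 mm. Origin on the foot's underside below the can's centre; +x (away from the loop) leads into the rail. Grip the can across y, fingertips 22 mm or more above the origin, to clear the lips. 0.14 to 0.23 kg.
- pack1_loop (a point): Middle of the cross bar of pack1's level wire loop handle, at pack x -36 mm, z 45 mm. The pack hangs upright by it on a rack hook, the foot's underside 50 mm above the desk, pack x along rack x.
- pack2: Battery pack, blue band; three or all four are there, an absent one reads None. Black can 40 (x) by 34 (y) mm, z 10 to 65 mm, on a steel foot 56 mm wide (y), 10 mm thick, x -40 to 22 mm. Origin on the foot's underside below the can's centre; +x (away from the loop) leads into the rail. Grip the can across y, fingertips 22 mm or more above the origin, to clear the lips. 0.14 to 0.23 kg.
- pack2_loop (a point): Middle of the cross bar of pack2's level wire loop handle, at pack x -36 mm, z 45 mm. The pack hangs upright by it on a rack hook, the foot's underside 50 mm above the desk, pack x along rack x.
- pack3: Battery pack, yellow band; three or all four are there, an absent one reads None. Black can 40 (x) by 34 (y) mm, z 10 to 65 mm, on a steel foot 56 mm wide (y), 10 mm thick, x -40 to 22 mm. Origin on the foot's underside below the can's centre; +x (away from the loop) leads into the rail. Grip the can across y, fingertips 22 mm or more above the origin, to clear the lips. 0.14 to 0.23 kg.
- pack3_loop (a point): Middle of the cross bar of pack3's level wire loop handle, at pack x -36 mm, z 45 mm. The pack hangs upright by it on a rack hook, the foot's underside 50 mm above the desk, pack x along rack x.
- pack4: Battery pack, light grey band; three or all four are there, an absent one reads None. Black can 40 (x) by 34 (y) mm, z 10 to 65 mm, on a steel foot 56 mm wide (y), 10 mm thick, x -40 to 22 mm. Origin on the foot's underside below the can's centre; +x (away from the loop) leads into the rail. Grip the can across y, fingertips 22 mm or more above the origin, to clear the lips. 0.14 to 0.23 kg.
- pack4_loop (a point): Middle of the cross bar of pack4's level wire loop handle, at pack x -36 mm, z 45 mm. The pack hangs upright by it on a rack hook, the foot's underside 50 mm above the desk, pack x along rack x.
- guard: Orange end guard, 0.13 kg, standing on four feet on the desk. Origin at foot level, in the middle; x points into the channel when fitted. Plate 56 (x) by 79 (y) mm, z 28 to 34 mm; below its -x edge a wall 50 mm wide (x -28 to -23 mm, down to z 14 mm). Feet at x +-25, y +-45.5 mm. Fitted: axes as the rail's, origin at rail x 20 mm, y 0, z 2 mm, plate on the lips, wall 3 mm outside the mouth.
- guard_rib (a point): Top of the guard's grip rib, 62 mm above its feet: 30 mm (x) by 12 mm (y), from the plate (z 34 mm) up. Grip it across y near the top. Snapping the guard on takes a straight push of about 6 to 16 N; start within 2 mm of centre.
- guard_clips (a point): Point midway between the guard's two steel clip arms (one on each y side, 22 mm wide, sprung on a hinge), at the level of their barbs, 21 mm above its feet. The barbs snap under the rail's outer rim, which is 76 mm wide over all, z 25 to 30 mm. While they only rest on the rim the guard stands about 12 mm too high.
- canister: bystander: green screw-top tin canister, 71 mm across, 82 mm high; origin under its centre
- clamp_ring: bystander: brass valve clamp ring, 38 mm across, 12 mm high; origin under its centre
- valve1: bystander: miniature clear glass valve standing on its pins, 19 mm across, 58 mm high; origin under its centre, z up
- valve2: bystander: a second such glass valve
- choke: bystander: rust-spotted steel choke with a tan winding, 70 by 40 by 42 mm; origin under its centre
- dial_knob: bystander: cream bakelite dial knob, 38 mm across, 20 mm high; origin under its centre
- driver: bystander: screwdriver lying on the desk, about 170 mm long; origin under its middle
Mind the look-alikes: they are no part of the job. Several things look just like the guard: the one meant starts farthest to the robot's left.

How it is judged:
By the outcome, as a careful person would: the job done as asked, in the order asked, and still so for the second after the job is handed in, with the robot touching nothing.
Of pack1, pack2, pack3, pack4 only 3 to 4 are there at a start; the rules pass over those that are not, and their reading is None.
At some moment in a run one of guard may be knocked a few centimetres aside while the robot is not near it.
Once in a run the grip may slacken for a moment while it holds something.
It also fails if it takes over 210 s, if anything falls off the work surface, if the arm or the gripper's body presses on something with over 40 N, if the wrist force passes 120 N, or if a joint passes its speed limit or range.

## Working session

There is one attempt and no reset: what is moved stays moved. The work goes in short steps, Python scripts to look and compute and a tool call to move; the robot and the scene stay as the last step left them, time stands still between calls to the robot, and variables do not carry over. Pictures are saved under pics/ and viewed, and the job is handed in when it is done.

Besides the shell and the picture viewer there is one more tool, called after "Request:" in YAML: its name, and indented under it one key for each argument. send_rows: Moves the arm, as the interface text tells. Its arguments: {"type":"object","properties":{"targets":{"type":"array"},"squeeze":{"type":"number"}},"required":["targets"]}

```bash
mkdir -p pics; cat > h.py <<'E'
import numpy as np,cv2
from scipy.spatial.transform import Rotation as R
from bench import ctrl
def cap(cam,fn,scale=1.4):
    im=ctrl.capture(cam); cv2.imwrite('pics/raw_'+fn,im[:,:,::-1]); 
    cv2.imwrite('pics/'+fn,cv2.resize(im[:,:,::-1],None,fx=scale,fy=scale,interpolation=cv2.INTER_CUBIC)); return im
def cal(cam):
    c=ctrl.get_calibration(cam); q=c['orientation']; 
    return c,np.array(c['mtx']),np.array(c['xyz']),R.from_quat([q[1],q[2],q[3],q[0]])
def ray(cam,uv):
    c,K,p,Rt=cal(cam); d=np.linalg.inv(K)@np.array([uv[0],uv[1],1.]); d=np.array([d[0],-d[1],-d[2]])
    return p,Rt.apply(d)
def onz(cam,uv,z):
    p,d=ray(cam,uv); return p+d*(z-p[2])/d[2]
def proj(cam,X):
    c,K,p,Rt=cal(cam); v=Rt.inv().apply(np.atleast_2d(X)-p); v=v*[1,-1,-1]; w=v@K.T; return w[:,:2]/w[:,2:]
E
python3 - <<'E'
from h import *
np.set_printoptions(precision=4,suppress=True)
for c in('scene','top'):
    cap(c,c+'0.png'); d=ctrl.get_calibration(c); print(d)
print(ctrl.get_state())
E
```

```text
{'mtx': array([[382.6346,   0.    , 275.6266],
       [  0.    , 382.6346, 206.2936],
       [  0.    ,   0.    ,   1.    ]]), 'xyz': array([ 1.2998, -0.1919,  0.7476]), 'orientation': array([0.7022, 0.3346, 0.2657, 0.5695])}
{'mtx': array([[469.263 ,   0.    , 279.6864],
       [  0.    , 469.263 , 202.515 ],
       [  0.    ,   0.    ,   1.    ]]), 'xyz': array([ 0.3458, -0.0405,  1.2774]), 'orientation': array([ 0.7111,  0.0518, -0.0535, -0.6991])}
{'time_s': 0.1, 'joint_pos': array([-1.2366,  0.3004,  1.5215,  0.    ,  1.3207, -0.0666]), 'dq': array([-0.0021, -0.0019, -0.0022,  0.0007,  0.0013,  0.0011]), 'effort': array([  0.0009, -54.4379, -36.2371,  -0.0001,   0.003 ,  -0.    ]), 'tcp_pos': array([ 0.2145, -0.5062,  0.2077]), 'eef_rot': array([ 0.1407, -0.1408,  0.6933, -0.6926]), 'wrist_force': array([-0.429 ,  0.6417, -0.1736]), 'moment': array([-0.0079,  0.0004,  0.0014]), 'width': 0.08568881929942543}
```

View pics/scene0.png

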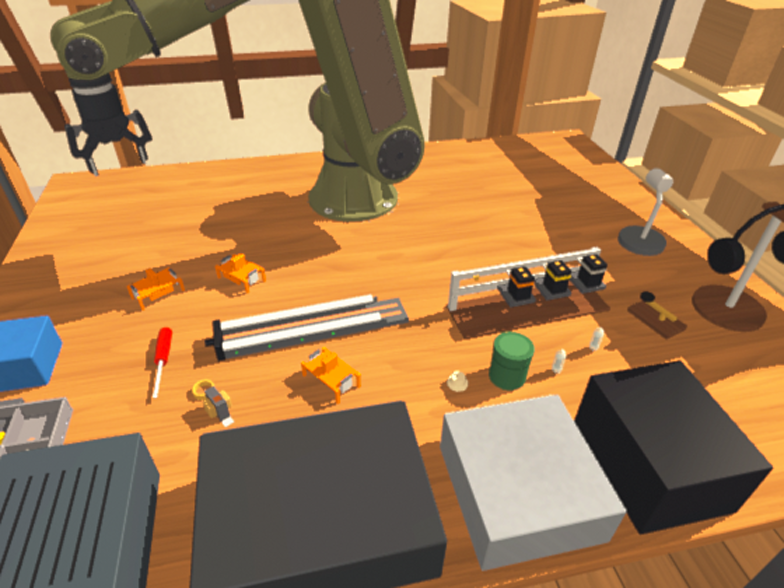

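View pics/top0.png

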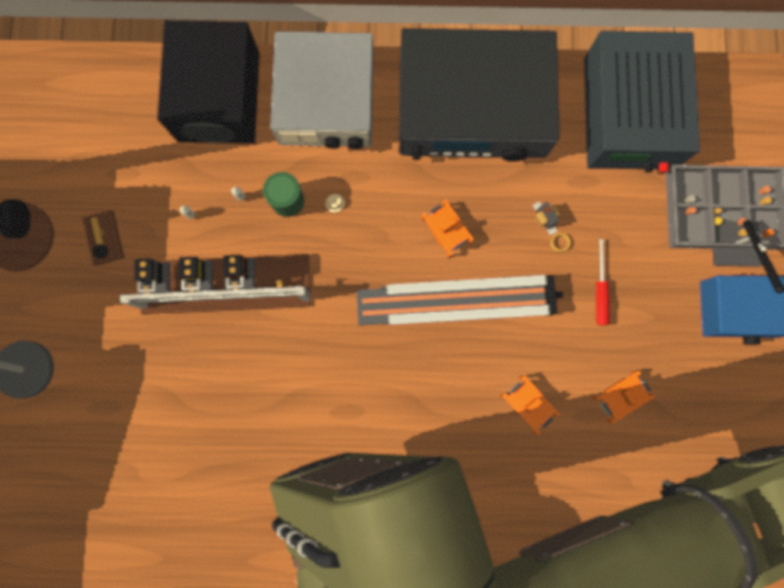

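```bash
cat > look.py <<'E'
from h import *
import sys
for cam in ('top','scene'):
    ctrl.capture(cam)
    for t in sys.argv[1:]:
        r=ctrl.mark_of(cam,t); print(cam,t,[(np.round(x['xy'],1).tolist(),round(x['conf'],2)) for x in r][:4])
E
python3 look.py rail_mouth rail_stop rack_mid pack1 pack2 pack3 pack4 pack1_loop pack2_loop pack3_loop pack4_loop guard guard_rib
```

```text
top rail_mouth [([279.5, 215.7], 0.76)]
top rail_stop [([391.1, 205.8], 0.75)]
top rack_mid [([321.2, 163.2], 0.73), ([152.3, 209.1], 0.63)]
top pack1 [([141.4, 196.4], 0.89), ([173.1, 191.8], 0.82), ([110.1, 196.6], 0.74)]
top pack2 [([141.4, 196.4], 0.89), ([173.1, 191.8], 0.82), ([110.1, 196.6], 0.74)]
top pack3 [([141.4, 196.4], 0.89), ([173.1, 191.8], 0.82), ([110.1, 196.6], 0.74)]
top pack4 [([141.4, 196.4], 0.89), ([173.1, 191.8], 0.82), ([110.1, 196.6], 0.74)]
top pack1_loop [([167.1, 201.7], 0.83), ([135.7, 206.8], 0.53)]
top pack2_loop []
top pack3_loop [([134.4, 206.8], 0.71)]
top pack4_loop [([104.9, 208.7], 0.77), ([426.2, 199.4], 0.59), ([170.2, 203.4], 0.18)]
top guard [([443.2, 284.2], 0.79), ([317.0, 164.6], 0.69), ([376.0, 289.0], 0.64)]
top guard_rib [([321.0, 155.6], 0.86), ([383.1, 289.7], 0.77), ([449.6, 284.4], 0.69)]
scene rail_mouth [([269.4, 222.6], 0.74)]
scene rail_stop [([266.5, 217.8], 0.35), ([267.5, 225.6], 0.28)]
scene rack_mid [([377.0, 189.0], 0.6), ([421.5, 248.8], 0.48)]
scene pack1 [([419.1, 203.3], 0.82), ([396.0, 208.3], 0.81), ([373.8, 211.3], 0.71)]
scene pack2 [([419.1, 203.3], 0.82), ([396.0, 208.3], 0.81), ([373.8, 211.3], 0.71)]
scene pack3 [([419.1, 203.3], 0.82), ([396.0, 208.3], 0.81), ([373.8, 211.3], 0.71)]
scene pack4 [([419.1, 203.3], 0.82), ([396.0, 208.3], 0.81), ([373.8, 211.3], 0.71)]
scene pack1_loop [([364.9, 191.2], 0.64)]
scene pack2_loop [([144.0, 280.6], 0.65)]
scene pack3_loop [([391.6, 187.9], 0.62), ([158.0, 295.6], 0.58)]
scene pack4_loop [([416.6, 183.2], 0.64)]
scene guard [([111.1, 212.5], 0.89), ([171.7, 198.3], 0.82), ([239.4, 271.5], 0.73), ([367.7, 190.6], 0.38)]
scene guard_rib [([233.8, 255.2], 0.84), ([171.8, 184.0], 0.76), ([106.0, 193.2], 0.63)]
```

```bash
python3 - <<'E'
import cv2
t=cv2.imread('pics/raw_top0.png')
def crop(n,x,y,w,h,s): 
    c=cv2.resize(t[y:y+h,x:x+w],None,fx=s,fy=s,interpolation=cv2.INTER_CUBIC); cv2.imwrite('pics/'+n,c)
crop('railc.png',245,185,170,60,4.7)
crop('rackc.png',80,170,150,60,5.3)
crop('guardc.png',280,125,90,70,8)
s=cv2.imread('pics/raw_scene0.png')
cv2.imwrite('pics/railsc.png',cv2.resize(s[200:265,135:305],None,fx=4.7,fy=4.7,interpolation=cv2.INTER_CUBIC))
E
```

```text
(no output)
```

View pics/railc.png

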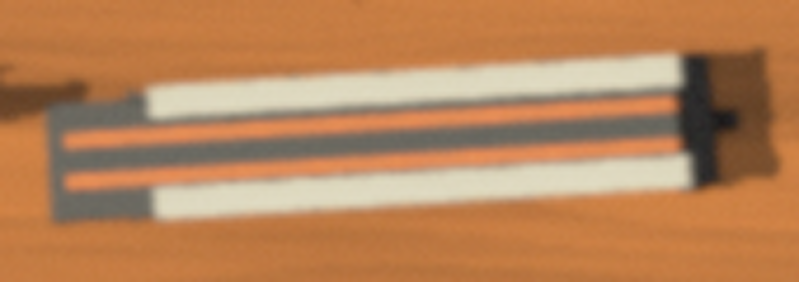

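View pics/rackc.png

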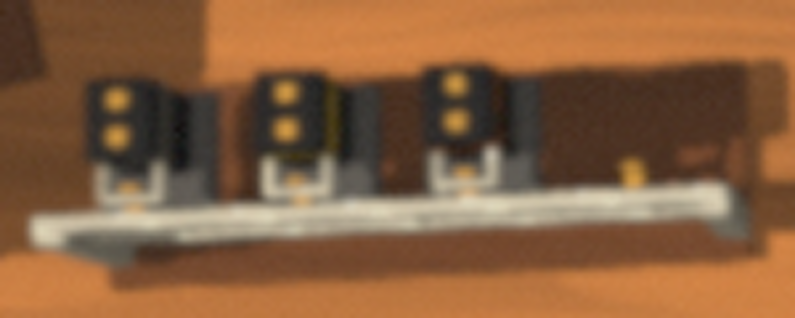

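View pics/guardc.png

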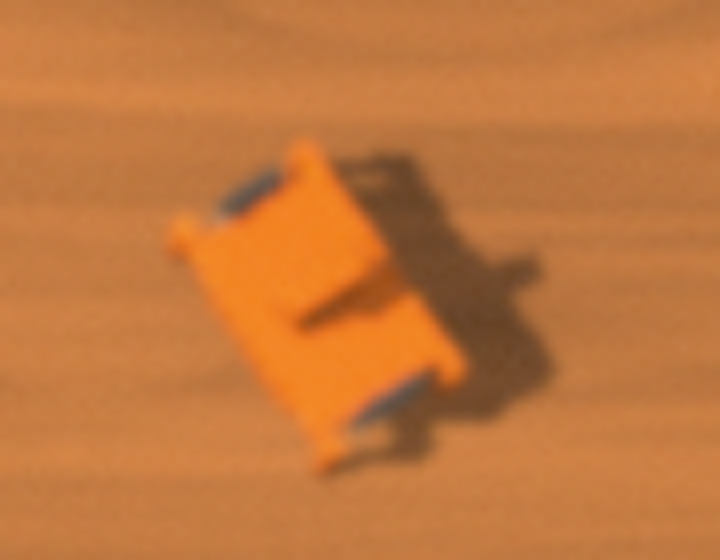

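View pics/railsc.png

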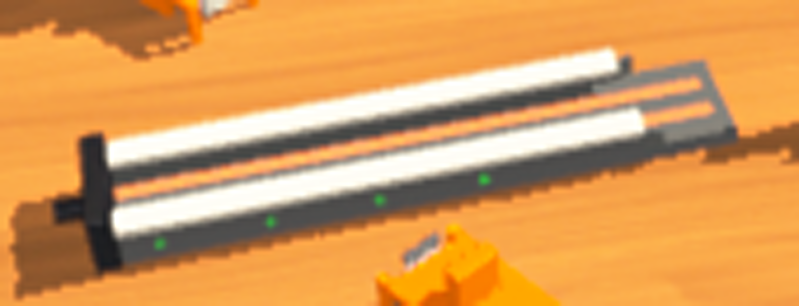

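```bash
cat > fit.py <<'E'
from h import *
from scipy.optimize import least_squares
def fit(obs,x0,z0=0.):
    # obs: list of (cam, uv, local xyz)
    def pts(p,L):
        c,s=np.cos(p[2]),np.sin(p[2]); L=np.array(L)
        return np.stack([p[0]+c*L[:,0]-s*L[:,1],p[1]+s*L[:,0]+c*L[:,1],L[:,2]+z0],1)
    def res(p):
        r=[]
        for cam in sorted({o[0] for o in obs}):
            O=[o for o in obs if o[0]==cam]
            r.append((proj(cam,pts(p,[o[2] for o in O]))-np.array([o[1] for o in O])).ravel())
        return np.concatenate(r)
    s=least_squares(res,x0,loss='soft_l1',f_scale=1.0); return s.x,res(s.x).reshape(-1,2)
E
cat > railfit.py <<'E'
from fit import *
np.set_printoptions(precision=4,suppress=True)
def cv(l,x0,y0,s): return [(c,((u+.5)/s-.5+x0,(v+.5)/s-.5+y0),L) for c,(u,v),L in l]
T=[((146,88),(0,38,30)),((150,118),(0,20,30)),((682,54),(305,38,30)),((686,88),(305,20,30)),((153,188),(0,-20,30)),((156,219),(0,-38,30)),((691,152),(305,-20,30)),((694,187),(305,-38,30)),((48,107),(-60,34,12)),((56,221),(-60,-34,12))]
S=[((640,110),(0,20,30)),((647,130),(0,38,30)),((113,205),(305,20,30)),((117,237),(305,38,30)),((618,70),(0,-20,30)),((613,48),(0,-38,30)),((109,165),(305,-20,30)),((107,141),(305,-38,30)),((707,62),(-60,-34,12)),((737,128),(-60,34,12))]
ot=cv([('top',u,np.array(L)/1000) for u,L in T],245,185,4.7)
os=cv([('scene',u,np.array(L)/1000) for u,L in S],135,200,4.7)
for o in(ot,os,ot+os):
    p,r=fit(o,[.4,0,-1.6]); print(p,np.sqrt((r**2).mean())); print(np.hstack([r]).T)
E
python3 railfit.py
```

```text
[ 0.4933 -0.0363 -1.4914] 0.3920206176883183
[[ 0.77    0.3328 -0.3422 -0.5424  0.6207  0.402  -0.1499 -0.1284 -0.2659
  -0.5892]
 [-0.1467  0.0969  0.1321 -0.5108  0.0298  0.1519  0.6193 -0.1458 -0.4115
   0.2184]]
[ 0.497  -0.0342 -1.4947] 0.46511689855228366
[[-0.3565 -0.066   0.0029 -0.4464  0.5231 -0.0579 -0.0019  0.0543 -0.1673
   0.6692]
 [ 0.0421 -0.0329  1.2255 -0.8271 -0.3754  0.4422 -0.3943  0.3401 -0.6324
   0.2096]]
[ 0.4943 -0.0352 -1.4929] 0.6103078350854798
[[-0.876  -0.5842 -0.3349 -0.7767  0.0004 -0.5822 -0.3556 -0.3063 -0.7217
   0.1165  0.3846 -0.0638 -0.7232 -0.9346  0.1988 -0.0313 -0.5672 -0.557
  -0.6478 -1.0134]
 [-0.5327 -0.6244  0.7118 -1.3571 -0.9156 -0.0833 -0.8742 -0.1256 -1.1732
  -0.3901 -0.5388 -0.2962 -0.0846 -0.7277 -0.3655 -0.2445  0.4018 -0.3636
  -0.8327 -0.2071]]
```

```bash
python3 - <<'E'
import cv2
t=cv2.imread('pics/raw_top0.png');s=cv2.imread('pics/raw_scene0.png')
cv2.imwrite('pics/rk1.png',cv2.resize(t[175:220,80:190],None,fx=7,fy=7,interpolation=cv2.INTER_CUBIC))
cv2.imwrite('pics/rk2.png',cv2.resize(s[170:245,315:445],None,fx=6,fy=6,interpolation=cv2.INTER_CUBIC))
E
```

```text
(no output)
```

View pics/rk1.png

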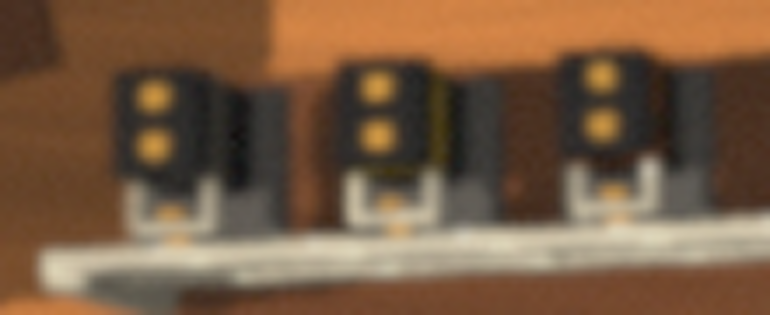

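View pics/rk2.png

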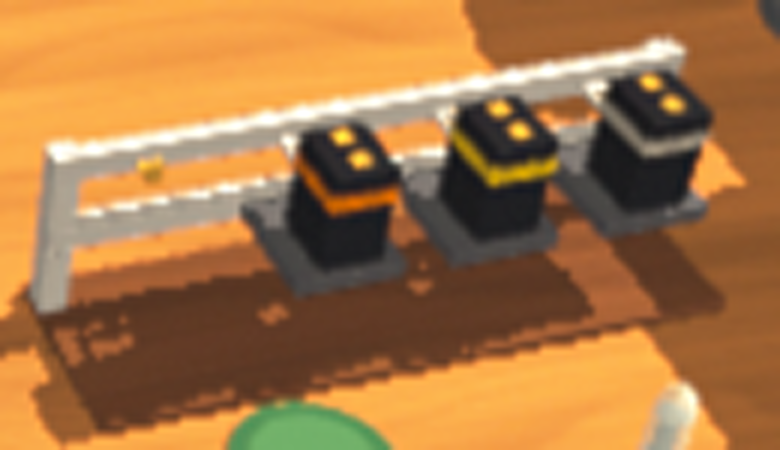

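```bash
cat > packfit.py <<'E'
from fit import *
np.set_printoptions(precision=4,suppress=True)
def cv(c,l,x0,y0,s): return [(c,((u+.5)/s-.5+x0,(v+.5)/s-.5+y0),np.array(L)/1000) for (u,v),L in l]
loc=[(20,17,65),(20,-17,65),(-20,17,65),(-20,-17,65),(-36,0,45),(22,-28,10)]
sl=[(20,-17,65),(20,17,65),(-20,-17,65),(-20,17,65),(22,-28,0),(22,28,0)]
P={1:([(560,55),(652,54),(567,155),(657,152),(615,207),(710,70)],[(333,195),(398,180),(299,140),(362,122),(297,294),(403,276)]),
3:([(339,64),(430,62),(344,165),(436,165),(394,215),(500,82)],[(488,168),(556,152),(455,112),(515,97),(455,264),(554,246)]),
4:([(116,73),(209,72),(121,172),(211,170),(174,228),(283,90)],[(640,138),(711,122),(607,85),(665,72),(609,236),(706,215)])}
for k,(a,b) in P.items():
    t=cv('top',list(zip(a,loc)),80,175,7); s=cv('scene',list(zip(b,sl)),315,170,6)
    for o in (t,s,t+s):
        p,r=fit(o,[.4,.3,0.],.05); print(k,p,np.sqrt((r**2).mean()))
q=ctrl.get_state()['eef_rot']; r=R.from_quat([q[1],q[2],q[3],q[0]]); print(r.as_matrix())
E
python3 packfit.py
```

```text
1 [0.549  0.2439 0.0642] 0.655033498542703
1 [0.556  0.242  0.0823] 0.9267275651519786
1 [0.5503 0.2441 0.0586] 1.044069882382944
3 [0.5439 0.3232 0.0509] 0.650110535394682
3 [0.5513 0.3206 0.0851] 1.0786292147258825
3 [0.5451 0.3232 0.049 ] 1.1205802511406031
4 [0.5393 0.403  0.056 ] 0.7453936703694044
4 [0.546  0.4011 0.1077] 1.1955807825116658
4 [0.5404 0.4032 0.0599] 1.1306330931309168
[[-0.9207 -0.      0.3902]
 [-0.3902  0.     -0.9207]
 [ 0.     -1.     -0.    ]]
```

```bash
cat > go.py <<'E'
from h import *
import sys
# usage: go.py x y z yawdeg [tool z yaw]
def go(x,y,z,yaw):
    s=ctrl.get_state(); q=s['eef_rot']; r=R.from_quat([q[1],q[2],q[3],q[0]])
    a=np.radians(yaw); zt=np.array([np.cos(a),np.sin(a),0]); yt=np.array([0,0,-1.]); xt=np.cross(yt,zt)
    rt=R.from_matrix(np.stack([xt,yt,zt],1))
    d=r.inv().apply(np.array([x,y,z])-s['tcp_pos'])/.03; w=(r.inv()*rt).as_rotvec(degrees=True)/8
    return s,np.round(d,3),np.round(w,3)
if __name__=='__main__':
    s,d,w=go(*map(float,sys.argv[1:5])); print('tcp',s['tcp_pos'].round(4),'t',round(s['time_s'],2),'w',round(s['width'],4),'F',s['wrist_force'].round(1)); print('shift',d,'rot',w,'j',s['joint_pos'].round(2))
E
python3 go.py .5505 .244 .25 93.5
```

```text
tcp [ 0.2146 -0.5064  0.2082] t 1.5 w 0.0857 F [ 0.2  0.2 -0. ]
shift [-20.069  -1.394 -18.662] rot [  0.    -20.067  -0.   ] j [-1.24  0.3   1.52 -0.    1.32 -0.07]
```

Request:
send_rows:
  targets: [-20.07, -1.4, -18.66, 0, -20.06, 0, 70, -20.07, -1.4, -18.66, 0, -20.06, 0, 70, -20.07, -1.4, -18.66, 0, -20.06, 0, 70, -20.07, -1.4, -18.66, 0, -20.06, 0, 70, -20.07, -1.4, -18.66, 0, -20.06, 0, 70, -20.07, -1.4, -18.66, 0, -20.06, 0, 70, -20.07, -1.4, -18.66, 0, -20.06, 0, 70, -20.07, -1.4, -18.66, 0, -20.06, 0, 70, -20.07, -1.4, -18.66, 0, -20.06, 0, 70, -20.07, -1.4, -18.66, 0, -20.06, 0, 70, -20.07, -1.4, -18.66, 0, -20.06, 0, 70, -20.07, -1.4, -18.66, 0, -20.06, 0, 70]
  squeeze: 40

```text
time_s: 2.7
tcp_pos: [0.4599, 0.0427, 0.2392]
eef_rot: [0.631, -0.631, 0.318, -0.319]
wrist_force: [0.7, -1.6, -0.1]
width: 0.0595
```

```bash
python3 go.py .5505 .244 .25 93.5
```

```text
tcp [0.4599 0.0427 0.2392] t 2.7 w 0.0595 F [ 0.7 -1.6 -0.1]
shift [-3.602 -0.359  6.417] rot [-2.000e-03 -7.129e+00  5.000e-03] j [ 0.01  0.08  1.71 -0.    1.35 -0.62]
```

Request:
send_rows:
  targets: [-3.5, -0.35, 6.3, 0, -7.0, 0, 70, -3.5, -0.35, 6.3, 0, -7.0, 0, 70, -3.5, -0.35, 6.3, 0, -7.0, 0, 70, -3.5, -0.35, 6.3, 0, -7.0, 0, 70, -3.5, -0.35, 6.3, 0, -7.0, 0, 70, -3.5, -0.35, 6.3, 0, -7.0, 0, 70, -3.5, -0.35, 6.3, 0, -7.0, 0, 70, -3.5, -0.35, 6.3, 0, -7.0, 0, 70, -3.5, -0.35, 6.3, 0, -7.0, 0, 70]

```text
time_s: 3.6
tcp_pos: [0.5503, 0.2366, 0.2493]
eef_rot: [-0.707, 0.707, 0.012, -0.012]
wrist_force: [-0.4, -0.8, 0.0]
width: 0.0599
```

```bash
python3 go.py .5505 .244 .089 93.5; python3 -c "
from h import *
cap('top','t1.png');cap('scene','s1.png')
t=cv2.imread('pics/raw_t1.png');s=cv2.imread('pics/raw_s1.png')
cv2.imwrite('pics/t1c.png',cv2.resize(t[160:230,110:210],None,fx=7,fy=7,interpolation=cv2.INTER_CUBIC))
cv2.imwrite('pics/s1c.png',cv2.resize(s[130:230,320:450],None,fx=6,fy=5.8,interpolation=cv2.INTER_CUBIC))
"
```

```text
tcp [0.5503 0.2366 0.2493] t 3.6 w 0.0599 F [-0.4 -0.8  0. ]
shift [0.015 5.343 0.246] rot [ 0.    -0.195 -0.   ] j [ 0.34  0.38  1.31  0.    1.44 -1.26]
```

View pics/t1c.png

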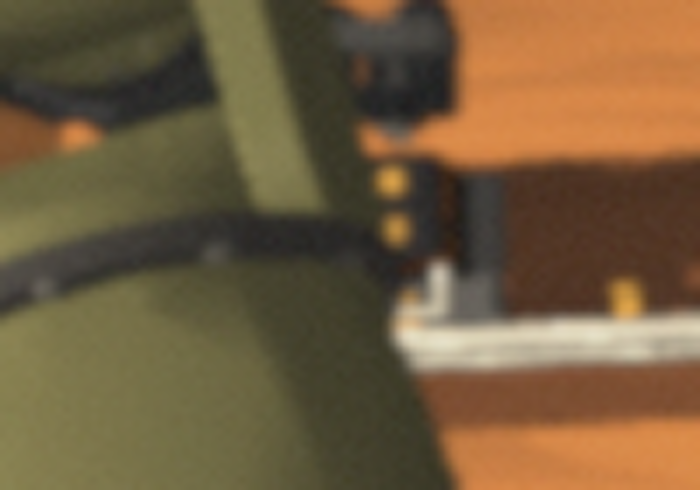

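View pics/s1c.png

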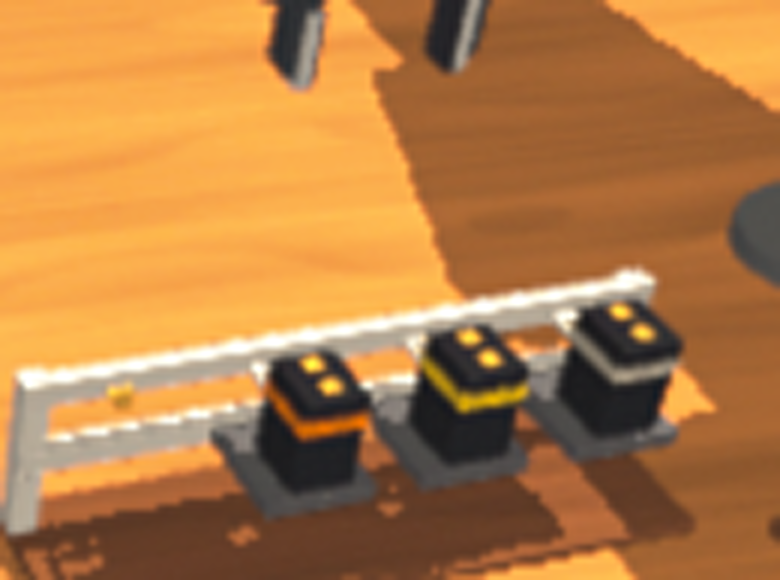

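```bash
python3 -c "
from h import *
s=ctrl.get_state();p=s['tcp_pos'];print(p,s['time_s'])
a=np.radians(93.5);z=np.array([np.cos(a),np.sin(a),0]);x=np.array([-np.sin(a),np.cos(a),0])
for sg in(-1,1):
  for sb in (0.0,.008):
    for dx in(-.011,.011): print(sg,sb,dx,proj('scene',p+sg*z*.03+x*dx-[0,0,.014-sb]).round(1))
"
```

```text
[0.55032569 0.23654634 0.24939059] 3.7
-1 0.0 -0.011 [[369.  160.5]]
-1 0.0 0.011 [[365.1 155.9]]
-1 0.008 -0.011 [[369.6 157.7]]
-1 0.008 0.011 [[365.6 153.2]]
1 0.0 -0.011 [[390.8 157.1]]
1 0.0 0.011 [[386.6 152.7]]
1 0.008 -0.011 [[391.5 154.4]]
1 0.008 0.011 [[387.2 150. ]]
```

Request:
send_rows:
  targets: [0, 2.0, 0.2, 0, -0.2, 0, 70, 0, 4.2, 0.2, 0, -0.2, 0, 70, 0, 4.2, 0.2, 0, -0.2, 0, 70, 0, 4.2, 0.2, 0, -0.2, 0, 70, 0, 4.2, 0.2, 0, -0.2, 0, 70]

```text
time_s: 4.2
tcp_pos: [0.5506, 0.2428, 0.1246]
eef_rot: [0.707, -0.707, -0.023, 0.022]
wrist_force: [0.4, 0.4, 0.9]
width: 0.0599
```

```bash
python3 go.py .5505 .244 .089 93.5; python3 -c "
from h import *
cap('scene','s2.png')
s=cv2.imread('pics/raw_s2.png')
cv2.imwrite('pics/s2c.png',cv2.resize(s[130:230,320:450],None,fx=6,fy=6,interpolation=cv2.INTER_CUBIC))
"
```

```text
tcp [0.5506 0.2428 0.1246] t 4.2 w 0.0599 F [0.4 0.4 0.9]
shift [-0.003  1.186  0.041] rot [-0.002  0.018  0.008] j [ 0.35  0.49  1.46 -0.    1.19 -1.28]
```

View pics/s2c.png

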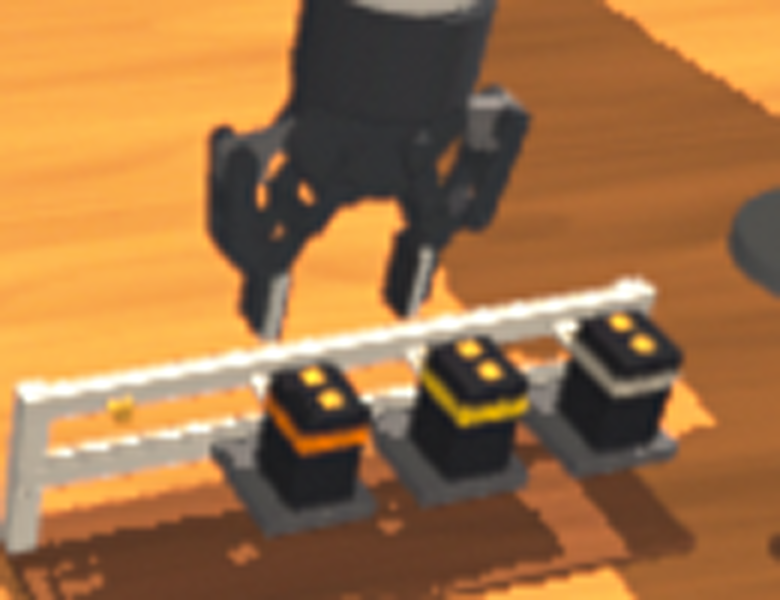

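```bash
python3 -c "
from h import *
print(proj('scene',[[.5506,.2428,.118],[.5506,.2428,.138],[.5506,.2628,.118],[.5306,.2428,.118],[.5505,.244,.115]]).round(1))
print(ctrl.get_calibration('scene'))
"
```

```text
[[372.4 193.3]
 [373.7 187.4]
 [379.3 192.4]
 [369.5 189. ]
 [372.6 194.1]]
{'mtx': array([[382.6346286 ,   0.        , 275.62661432],
       [  0.        , 382.6346286 , 206.29358496],
       [  0.        ,   0.        ,   1.        ]]), 'xyz': array([ 1.29980268, -0.1918666 ,  0.74756226]), 'orientation': array([0.70222634, 0.33456955, 0.26566367, 0.5695298 ])}
```

Request:
send_rows:
  targets: [0, 0.4, 0.04, 0, 0, 0, 70, 0, 0.8, 0.04, 0, 0, 0, 70, 0, 1.17, 0.04, 0, 0, 0, 70, 0, 1.17, 0.04, 0, 0, 0, 70]

```text
time_s: 4.65
tcp_pos: [0.5492, 0.2435, 0.0862]
eef_rot: [-0.706, 0.707, 0.022, -0.024]
wrist_force: [-0.3, -0.7, -0.1]
width: 0.0599
```

```bash
python3 go.py .5505 .244 .089 93.5; python3 -c "
from h import *
cap('scene','s3.png');cap('top','t3.png')
s=cv2.imread('pics/raw_s3.png')
cv2.imwrite('pics/s3c.png',cv2.resize(s[130:230,320:450],None,fx=6,fy=6,interpolation=cv2.INTER_CUBIC))
"
```

```text
tcp [0.5492 0.2435 0.0862] t 4.65 w 0.0599 F [-0.3 -0.7 -0.1]
shift [ 0.045 -0.095  0.013] rot [ 0.006  0.024 -0.021] j [ 0.36  0.53  1.49 -0.    1.12 -1.28]
```

View pics/s3c.png

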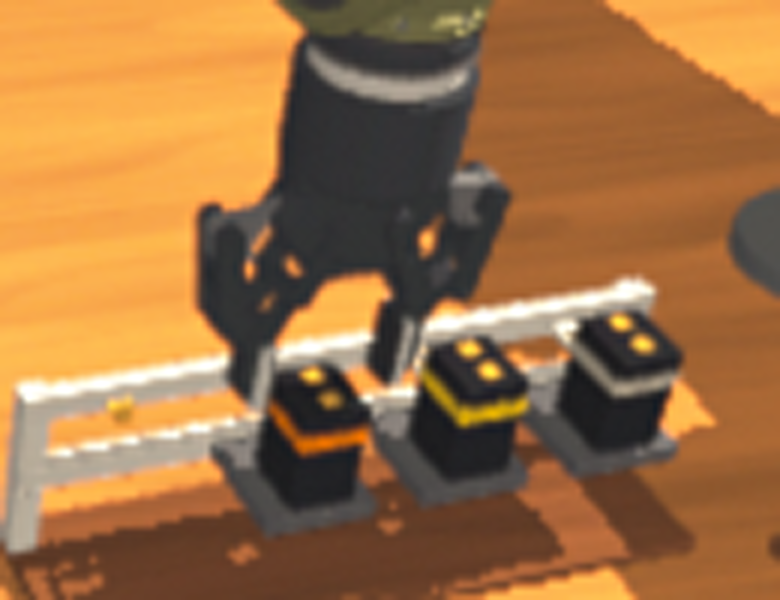

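View pics/t3.png

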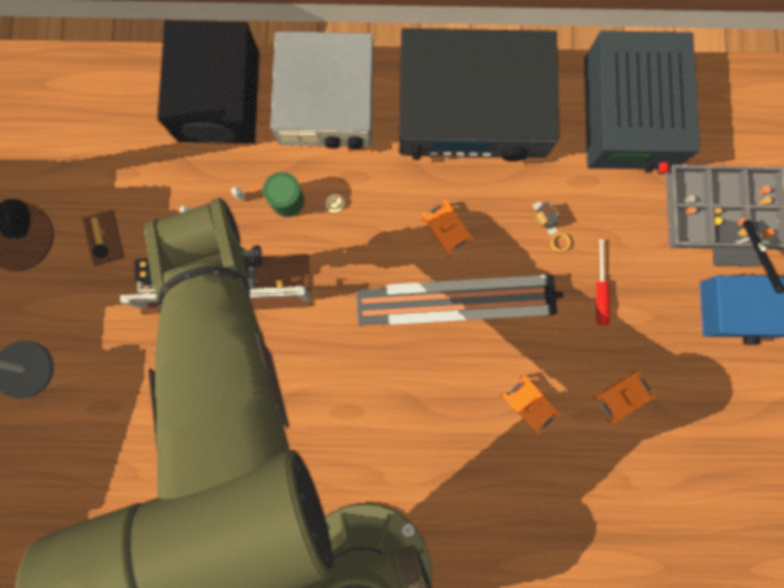

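```bash
python3 -c "
from h import *
s=ctrl.get_state();p=s['tcp_pos'];q=s['eef_rot'];r=R.from_quat([q[1],q[2],q[3],q[0]])
im=cv2.imread('pics/s3c.png')
for tip,col in((.014,(0,0,255)),(-.016,(0,255,0))):
  for sg in(-1,1):
    L=[[dx,tip,sg*zz] for zz in(.03,.044) for dx in(-.011,.011)]
    P=proj('scene',p+r.apply(L)); 
    for a in P: cv2.circle(im,tuple(int(v) for v in ((a-[320,130]+.5)*6)),4,col,-1)
cv2.imwrite('pics/ov.png',im)
"
```

```text
(no output)
```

View pics/ov.png

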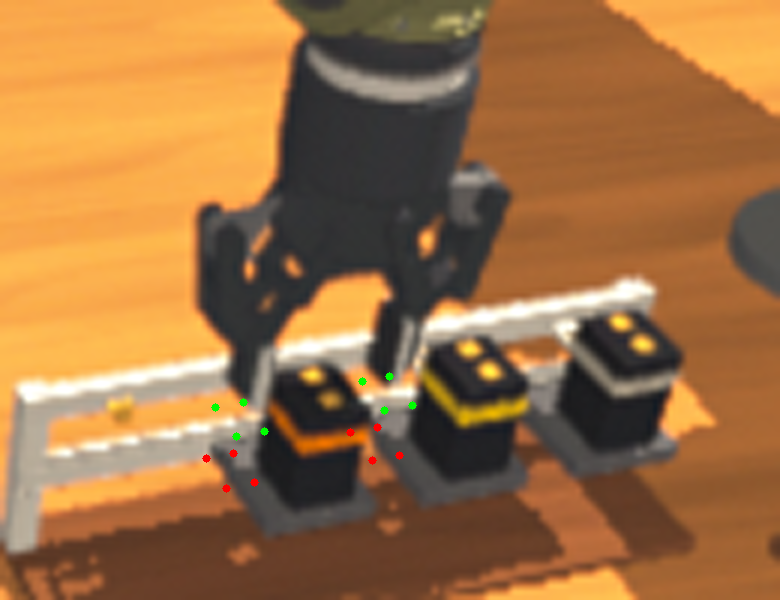

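```bash
python3 -c "
from h import *
print(proj('scene',[[0,0,0],[.09,0,0],[0,.09,0],[0,-.09,0],[0,0,.2]])*1.4)
print(proj('top',[[0,0,0],[.09,0,0]])*1.4)
print(ctrl.get_state())
c,K,p,Rt=cal('top');print(Rt.as_matrix());
c,K,p,Rt=cal('scene');print(Rt.as_matrix())
"
```

```text
[[352.91626033 196.74535465]
 [358.47764585 213.47565171]
 [384.62434281 193.57920328]
 [320.55959208 199.97626934]
 [350.46745542 127.29833796]]
[[363.93193969 571.32741882]
 [365.03802455 520.46883171]]
{'time_s': 4.75, 'joint_pos': array([ 3.56463520e-01,  5.31921205e-01,  1.48745832e+00,  1.28033066e-05,
        1.12277566e+00, -1.27880443e+00]), 'dq': array([-0.00088863, -0.01232584, -0.00970298, -0.00010893,  0.00244905,
       -0.00049728]), 'effort': array([ 3.84839062e-03, -6.28418612e+01, -3.20817947e+01, -3.12535958e-04,
       -5.91797079e-02,  1.12046826e-03]), 'tcp_pos': array([0.54996523, 0.24384936, 0.08796069]), 'eef_rot': array([-0.70667996,  0.70679895,  0.02259843, -0.02297808]), 'wrist_force': array([0.03082974, 0.40860021, 0.13426014]), 'moment': array([-0.03064113, -0.0194668 ,  0.00584044]), 'width': 0.05970369792536625}
[[ 0.01667334  0.98877045 -0.14850926]
 [-0.99985429  0.01703222  0.001145  ]
 [ 0.00366159  0.14846853  0.98891035]]
[[ 0.21011724 -0.62211171  0.75420671]
 [ 0.97764361  0.12739805 -0.16728035]
 [ 0.00798261  0.77249386  0.63497206]]
```

View pics/s3.png

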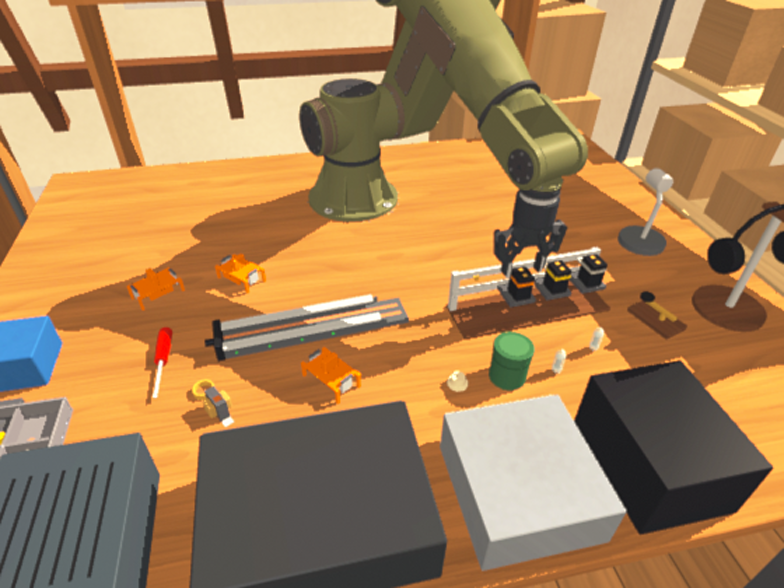

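Request:
send_rows:
  targets: [0, 0, 0, 0, 0, 0, 20, 0, 0, 0, 0, 0, 0, 20, 0, 0, 0, 0, 0, 0, 20, 0, 0, 0, 0, 0, 0, 20, 0, 0, 0, 0, 0, 0, 20, 0, 0, 0, 0, 0, 0, 20]
  squeeze: 25

```text
time_s: 5.35
tcp_pos: [0.5504, 0.244, 0.0886]
eef_rot: [0.707, -0.707, -0.023, 0.022]
wrist_force: [1.0, 0.2, 3.6]
width: 0.0325
```

```bash
python3 go.py .5505 .244 .089 93.5; python3 -c "
from h import *
cap('scene','s4.png')
s=cv2.imread('pics/raw_s4.png')
cv2.imwrite('pics/s4c.png',cv2.resize(s[130:230,320:450],None,fx=6,fy=6,interpolation=cv2.INTER_CUBIC))
"
```

```text
tcp [0.5504 0.244  0.0886] t 5.35 w 0.0325 F [1.  0.2 3.6]
shift [ 0.005 -0.012  0.   ] rot [-0.002  0.025  0.008] j [ 0.36  0.53  1.49 -0.    1.12 -1.28]
```

View pics/s4c.png

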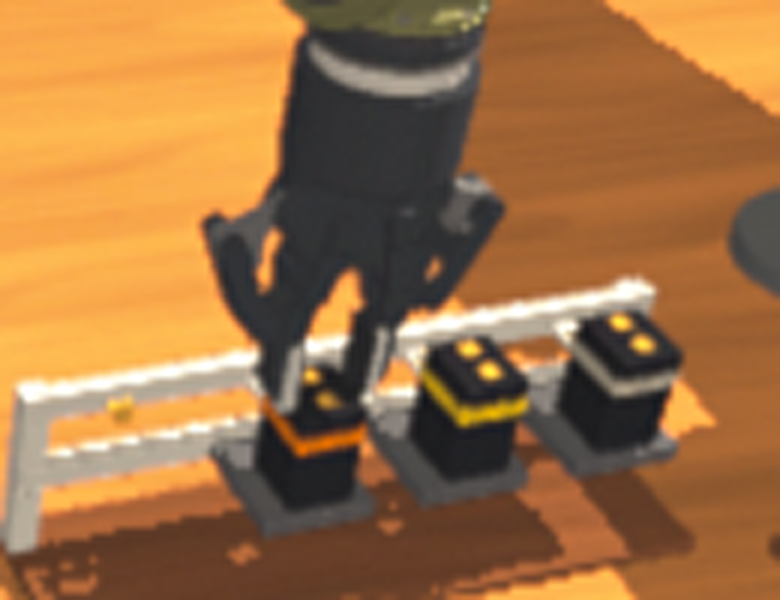

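Request:
send_rows:
  targets: [0, 0, 0, 0, 0, 0, 70, 0, 0, 0, 0, 0, 0, 70, 0, 0, 0, 0, 0, 0, 70, 0, 0.3, 0, 0, 0, 0, 70, 0, 0.55, 0, 0, 0, 0, 70, 0, 0.8, 0, 0, 0, 0, 70, 0, 0.8, 0, 0, 0, 0, 70]

```text
time_s: 6.1
tcp_pos: [0.5493, 0.2436, 0.0626]
eef_rot: [-0.706, 0.707, 0.022, -0.024]
wrist_force: [1.1, -0.4, -0.3]
width: 0.0594
```

```bash
python3 go.py .5505 .244 .089 93.5; python3 -c "
from h import *
cap('scene','s5.png')
s=cv2.imread('pics/raw_s5.png')
cv2.imwrite('pics/s5c.png',cv2.resize(s[130:230,320:450],None,fx=6,fy=6,interpolation=cv2.INTER_CUBIC))
"
```

```text
tcp [0.5493 0.2436 0.0626] t 6.1 w 0.0594 F [ 1.1 -0.4 -0.3]
shift [ 0.038 -0.881  0.009] rot [ 0.005  0.025 -0.017] j [ 0.36  0.56  1.5   0.    1.08 -1.28]
```

View pics/s5c.png

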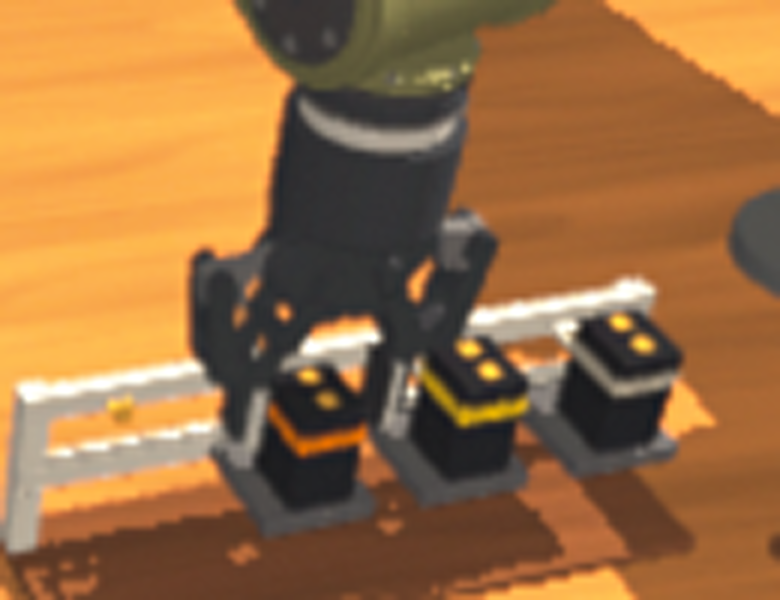

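```bash
cat > ov.py <<'E'
from h import *
import sys
# overlay finger tip candidates: ov.py crop x0 y0 s out half offs...
f,x0,y0,sc,out,half=sys.argv[1],float(sys.argv[2]),float(sys.argv[3]),float(sys.argv[4]),sys.argv[5],float(sys.argv[6])
s=ctrl.get_state();p=s['tcp_pos'];q=s['eef_rot'];r=R.from_quat([q[1],q[2],q[3],q[0]]);print(p)
im=cv2.imread(f); cols=[(0,0,255),(0,255,0),(255,0,0),(255,255,0)]
for t,col in zip(sys.argv[7:],cols):
  for sg in(-1,1):
    P=proj('scene',p+r.apply([[dx,float(t),sg*zz] for zz,dx in((half,-.011),(half,.011),(half+.0145,.011),(half+.0145,-.011))]))
    P=((P-[x0,y0]+.5)*sc).astype(int); cv2.polylines(im,[P.reshape(-1,1,2)],True,col,1)
cv2.imwrite(out,im)
E
python3 ov.py pics/s5c.png 320 130 6 pics/ov2.png .03 .014 0 -.015 -.03
```

```text
[0.54967962 0.24374855 0.06337979]
```

View pics/ov2.png

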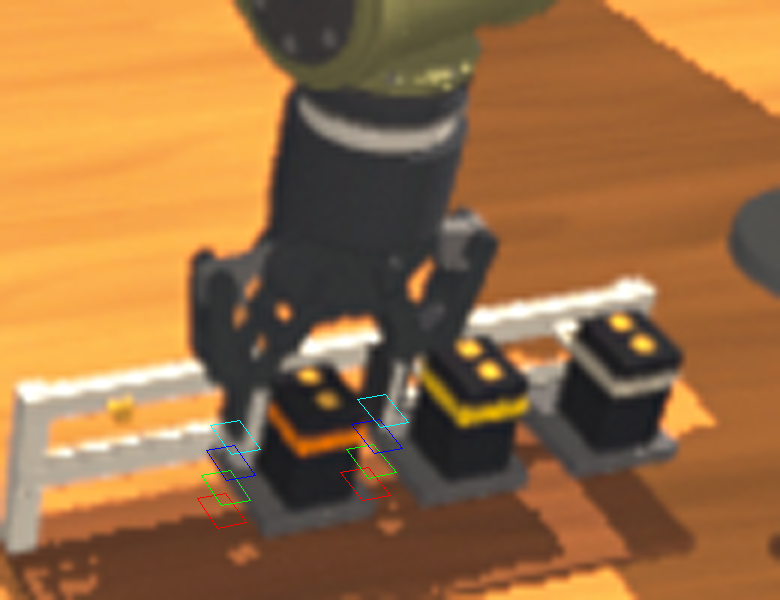

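```bash
cat > ov3.py <<'E'
from h import *
import sys
f,x0,y0,sc,out=sys.argv[1],float(sys.argv[2]),float(sys.argv[3]),float(sys.argv[4]),sys.argv[5]
px,py,yaw,pz,half=map(float,sys.argv[6:11])
im=cv2.imread(f)
def W(L):
    L=np.array(L)/1000; c,s=np.cos(yaw),np.sin(yaw); return np.stack([px+c*L[:,0]-s*L[:,1],py+s*L[:,0]+c*L[:,1],pz+L[:,2]],1)
def pl(L,col):
    P=((proj('scene',W(L))-[x0,y0]+.5)*sc).astype(int); cv2.polylines(im,[P.reshape(-1,1,2)],True,col,1)
for z in (10,65): pl([(20,17,z),(20,-17,z),(-20,-17,z),(-20,17,z)],(255,255,255))
for z in(0,10): pl([(22,28,z),(22,-28,z),(-40,-28,z),(-40,28,z)],(255,0,255))
for z,col in((20,(0,0,255)),(30,(0,255,0)),(40,(255,255,0))):
  for sg in(-1,1): pl([(11,sg*half,z),(-11,sg*half,z),(-11,sg*(half+14.5),z),(11,sg*(half+14.5),z)],col)
cv2.imwrite(out,im)
E
python3 ov3.py pics/s5c.png 320 130 6 pics/ov3.png .5535 .243 .06 .05 30
```

```text
(no output)
```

View pics/ov3.png

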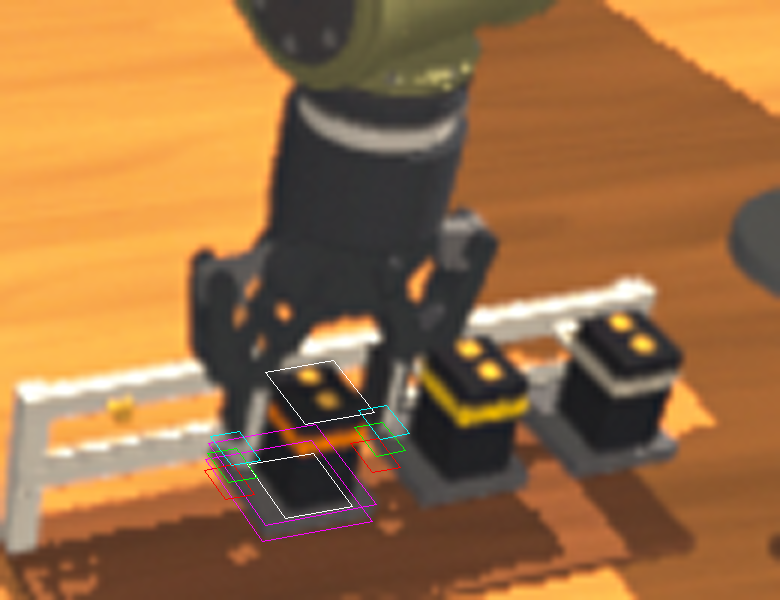

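Request:
send_rows:
  targets: [0, 0, 0, 0, 0, 0, 20, 0, 0, 0, 0, 0, 0, 20, 0, 0, 0, 0, 0, 0, 20, 0, 0, 0, 0, 0, 0, 20, 0, 0, 0, 0, 0, 0, 20]
  squeeze: 60

```text
time_s: 6.65
tcp_pos: [0.5502, 0.2439, 0.0646]
eef_rot: [0.707, -0.707, -0.023, 0.023]
wrist_force: [-0.4, -2.5, 4.6]
width: 0.0332
```

```bash
python3 go.py .5505 .244 .089 93.5; python3 -c "
from h import *
cap('scene','s6.png')
s=cv2.imread('pics/raw_s6.png')
cv2.imwrite('pics/s6c.png',cv2.resize(s[130:230,320:450],None,fx=6,fy=6,interpolation=cv2.INTER_CUBIC))
"
```

```text
tcp [0.5502 0.2439 0.0646] t 6.65 w 0.0332 F [-0.4 -2.5  4.6]
shift [ 0.009 -0.813  0.004] rot [-0.     0.024  0.005] j [ 0.36  0.56  1.5  -0.    1.08 -1.28]
```

View pics/s6c.png

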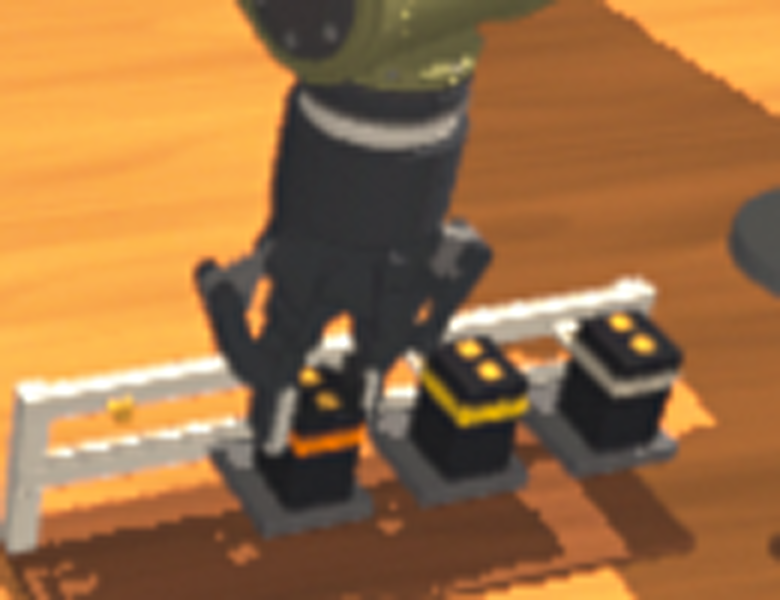

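Request:
send_rows:
  targets: [0, -0.3, 0, 0, 0, 0, 20, 0, -0.55, 0, 0, 0, 0, 20, 0, -0.55, 0, 0, 0, 0, 20, 0, -0.55, 0, 0, 0, 0, 20, 0.4, -0.55, 0, 0, 0, 0, 20, 0.8, -0.55, 0, 0, 0, 0, 20, 0.9, -0.6, 0, 0, 0, 0, 20, 0.9, -1.5, 0, 0, 0, 0, 20, 0.9, -2.5, 0, 0, 0, 0, 20, 0.9, -3.5, 0, 0, 0, 0, 20, 0.9, -3.5, 0, 0, 0, 0, 20]

```text
time_s: 7.8
tcp_pos: [0.578, 0.2462, 0.1736]
eef_rot: [0.707, -0.706, -0.025, 0.021]
wrist_force: [0.1, 0.5, -0.9]
width: 0.033
```

```bash
python3 go.py .5505 .244 .089 93.5; python3 -c "
from h import *
cap('scene','s7.png')
"
```

```text
tcp [0.578  0.2462 0.1736] t 7.8 w 0.033 F [ 0.1  0.5 -0.9]
shift [-0.937  2.813 -0.018] rot [-0.013  0.025  0.043] j [ 0.34  0.5   1.33  0.    1.31 -1.29]
```

View pics/s7.png

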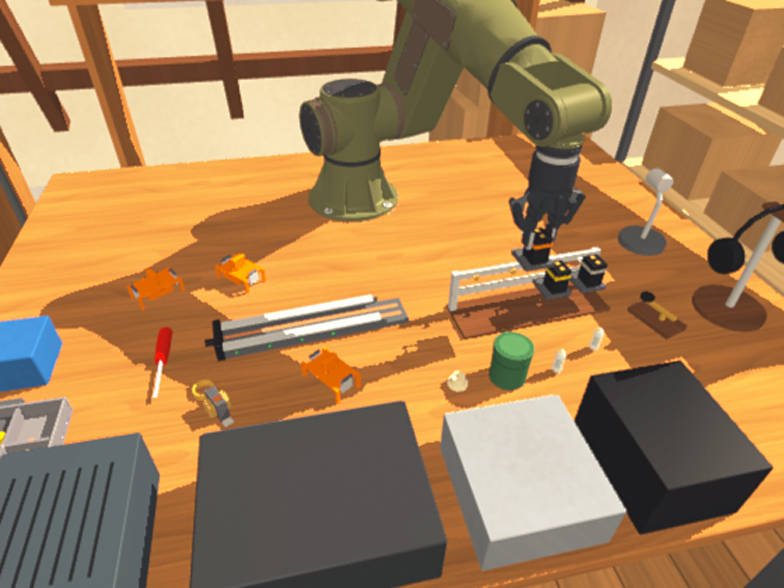

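```bash
python3 go.py .4905 .01 .172 4.5
```

```text
tcp [0.5772 0.2459 0.1709] t 7.85 w 0.0329 F [-0.6  0.5 -2.6]
shift [-3.393 -0.054 -7.66 ] rot [-2.100e-02  1.115e+01  1.100e-02] j [ 0.34  0.5   1.33  0.    1.31 -1.29]
```

Request:
send_rows:
  targets: [-3.4, 0, -7.65, 0, 11.13, 0, 20, -3.4, 0, -7.65, 0, 11.13, 0, 20, -3.4, 0, -7.65, 0, 11.13, 0, 20, -3.4, 0, -7.65, 0, 11.13, 0, 20, -3.4, 0, -7.65, 0, 11.13, 0, 20, -3.4, 0, -7.65, 0, 11.13, 0, 20, -3.4, 0, -7.65, 0, 11.13, 0, 20, -3.4, 0, -7.65, 0, 11.13, 0, 20, -3.4, 0, -7.65, 0, 11.13, 0, 20, -3.4, 0, -7.65, 0, 11.13, 0, 20, -3.4, 0, -7.65, 0, 11.13, 0, 20, -3.4, 0, -7.65, 0, 11.13, 0, 20]

```text
time_s: 9.05
tcp_pos: [0.4892, 0.0101, 0.1679]
eef_rot: [-0.519, 0.52, -0.48, 0.479]
wrist_force: [-1.1, 0.3, -1.9]
width: 0.0329
```

```bash
python3 go.py .4905 .01 .075 4.5
```

```text
tcp [0.4892 0.0101 0.1679] t 9.05 w 0.0329 F [-1.1  0.3 -1.9]
shift [0.009 3.098 0.05 ] rot [ 0.016  0.015 -0.002] j [-0.05  0.21  1.74  0.    1.2  -0.13]
```

Lower to pack foot about 50 mm above desk, then look.

Request:
send_rows:
  targets: [0, 1.5, 0.03, 0, 0, 0, 20, 0, 2.7, 0.03, 0, 0, 0, 20, 0, 3.2, 0.03, 0, 0, 0, 20, 0, 3.2, 0.03, 0, 0, 0, 20, 0, 3.2, 0.03, 0, 0, 0, 20]

```text
time_s: 9.55
tcp_pos: [0.4909, 0.0101, 0.0734]
eef_rot: [-0.52, 0.52, -0.479, 0.479]
wrist_force: [0.3, 0.0, -0.2]
width: 0.0332
```

```bash
python3 go.py .4905 .01 .0266 4.5; python3 -c "
from h import *
cap('scene','s8.png');cap('top','t8.png')
s=cv2.imread('pics/raw_s8.png');t=cv2.imread('pics/raw_t8.png')
cv2.imwrite('pics/s8c.png',cv2.resize(s[130:260,180:310],None,fx=6,fy=4.6,interpolation=cv2.INTER_CUBIC))
cv2.imwrite('pics/t8c.png',cv2.resize(t[180:260,240:340],None,fx=7,fy=7,interpolation=cv2.INTER_CUBIC))
"
```

```text
tcp [0.4909 0.0101 0.0734] t 9.55 w 0.0332 F [ 0.3  0.  -0.2]
shift [ 0.004  1.561 -0.012] rot [ 0.002  0.028 -0.   ] j [-0.05  0.33  1.82  0.    0.99 -0.14]
```

View pics/s8c.png

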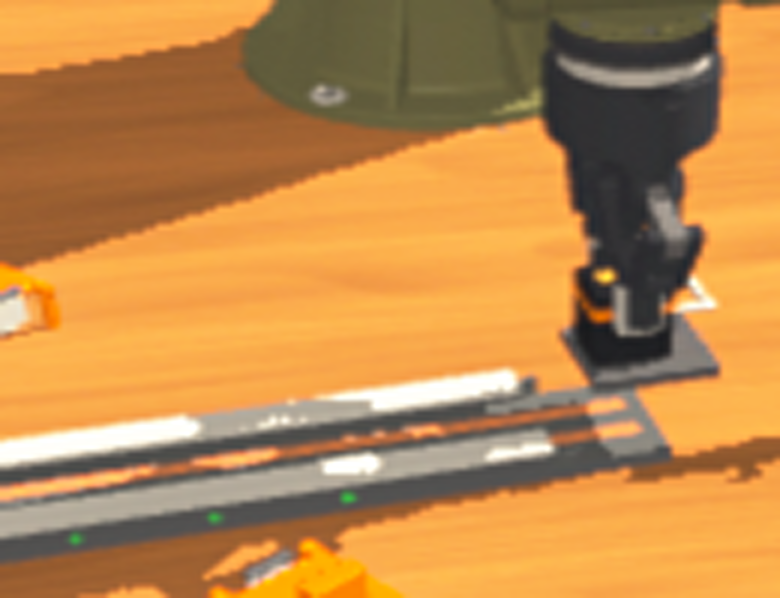

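View pics/t8c.png

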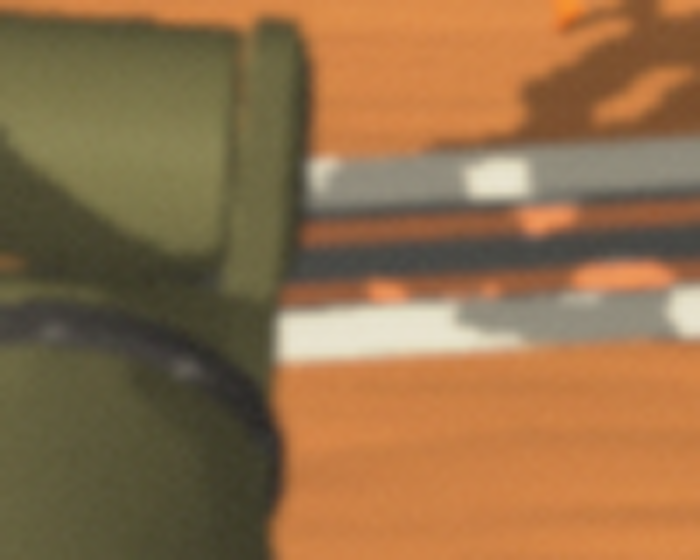

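```bash
cat > pf2.py <<'E'
from fit import *
np.set_printoptions(precision=4,suppress=True)
def fz(obs,x0):  # x,y,yaw,z scene
    L=np.array([o[2] for o in obs]); U=np.array([o[1] for o in obs])
    def res(p):
        c,s=np.cos(p[2]),np.sin(p[2]); X=np.stack([p[0]+c*L[:,0]-s*L[:,1],p[1]+s*L[:,0]+c*L[:,1],p[3]+L[:,2]],1)
        return (proj('scene',X)-U).ravel()
    r=least_squares(res,x0); return r.x,r.fun
O=[((590,387),(22,28,0)),((718,372),(-40,28,0)),((718,358),(-40,28,10)),((562,333),(22,-28,10)),((590,374),(22,28,10))]
O=[('scene',((u+.5)/6-.5+180,(v+.5)/4.6-.5+130),np.array(L)/1000) for (u,v),L in O]
print(fz(O,[.49,.01,-1.492,.05]))
p,r=fit(O,[.49,.01,-1.492],.0588);print(p,r)
E
python3 pf2.py; python3 - <<'E'
import sys; sys.path.insert(0,'.')
from h import *
# same for hanging pack1 (scene only, z free)
E
```

```text
(array([ 0.4466,  0.0193, -1.4874,  0.0225]), array([ 0.6174,  0.5917, -0.6269, -0.0097, -0.4695,  0.4216, -0.2039,
       -1.8559,  0.6617,  0.7942]))
[ 0.487   0.0093 -1.5196] [[ 0.0355  0.3129]
 [ 0.0549 -0.0405]
 [ 0.2247  0.2524]
 [-0.4347 -2.9415]
 [ 0.0786  0.3769]]
```

Request:
send_rows:
  targets: [0, 0.6, 0, 0, 0, 0, 20, 0, 1.1, 0, 0, 0, 0, 20, 0, 1.3, 0, 0, 0, 0, 20, 0, 1.3, 0, 0, 0, 0, 20, 0, 1.3, 0, 0, 0, 0, 20]

```text
time_s: 10.15
tcp_pos: [0.4914, 0.0101, 0.0351]
eef_rot: [0.52, -0.52, 0.479, -0.48]
wrist_force: [0.6, 0.2, -1.1]
width: 0.0329
```

Request:
send_rows:
  targets: [0, 0.07, 0, 0, 0, 0, 20, 0, 0.07, 0, 0, 0, 0, 20, 0, 0.07, 0, 0, 0, 0, 20]

```text
time_s: 10.45
tcp_pos: [0.491, 0.0101, 0.0323]
eef_rot: [0.52, -0.52, 0.479, -0.479]
wrist_force: [0.2, 0.5, -2.2]
width: 0.0329
```

Request:
send_rows:
  targets: [0, 0.07, 0, 0, 0, 0, 20, 0, 0.07, 0, 0, 0, 0, 20, 0, 0.07, 0, 0, 0, 0, 20]

```text
time_s: 10.75
tcp_pos: [0.4908, 0.0101, 0.0299]
eef_rot: [-0.52, 0.52, -0.479, 0.479]
wrist_force: [0.6, -0.1, -1.3]
width: 0.0329
```

Request:
send_rows:
  targets: [0, 0.07, 0, 0, 0, 0, 20, 0, 0.07, 0, 0, 0, 0, 20, 0, 0.07, 0, 0, 0, 0, 20]

```text
time_s: 11.05
tcp_pos: [0.4908, 0.0101, 0.0278]
eef_rot: [-0.52, 0.52, -0.479, 0.479]
wrist_force: [0.1, -0.4, -1.6]
width: 0.0328
```

Request:
send_rows:
  targets: [0, 0.05, 0, 0, 0, 0, 20, 0, 0.05, 0, 0, 0, 0, 20, 0, 0.05, 0, 0, 0, 0, 20]

```text
time_s: 11.35
tcp_pos: [0.4911, 0.01, 0.027]
eef_rot: [0.52, -0.52, 0.479, -0.479]
wrist_force: [-2.8, 0.3, 7.1]
width: 0.0333
```

```bash
python3 -c "
from h import *
cap('scene','s9.png')
s=cv2.imread('pics/raw_s9.png')
cv2.imwrite('pics/s9c.png',cv2.resize(s[160:260,190:310],None,fx=6.5,fy=6,interpolation=cv2.INTER_CUBIC))
"
```

```text
(no output)
```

View pics/s9c.png

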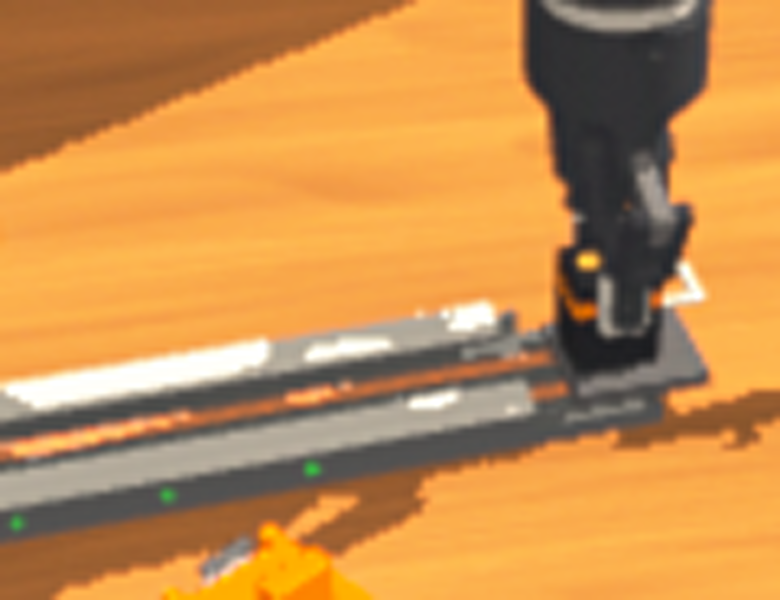

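```bash
python3 -c "
import cv2
s=cv2.imread('pics/raw_s9.png')
cv2.imwrite('pics/s9d.png',cv2.resize(s[200:240,255:305],None,fx=14,fy=14,interpolation=cv2.INTER_NEAREST))
"
```

```text
(no output)
```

View pics/s9d.png

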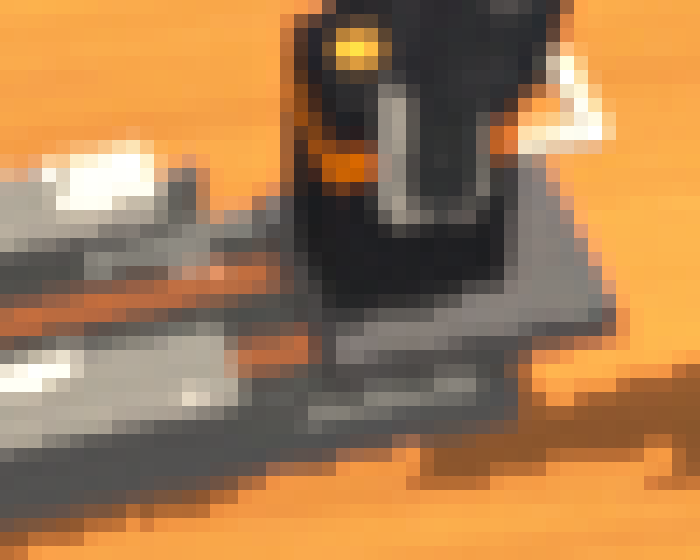

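```bash
python3 -c "
from h import *
np.set_printoptions(precision=4,suppress=True)
m=np.array([.497,-.0342]);a=-1.4947
for n,u,v,z in (('apron',310,427,.012),('apron',475,402,.012),('footF',330,362,.022),('footR',612,310,.022),('footRbot',612,332,.012),('footFbot',330,385,.012),('lipnear in',228,325,.03),('lipnear out',238,400,.03),('lipfar in',160,235,.03)):
  X=onz('scene',((u)/14-.5+255,(v)/14-.5+200),z); d=X[:2]-m
  print(n,X, 'rail',d@[np.cos(a),np.sin(a)],d@[-np.sin(a),np.cos(a)])
"
```

```text
apron [ 0.5295 -0.0174  0.012 ] rail -0.014315623480224143 0.033637218008958726
apron [0.5289 0.0169 0.012 ] rail -0.048511861472070775 0.03573970896849446
footF [ 0.522  -0.0117  0.022 ] rail -0.020493330619733616 0.026660972773591245
footR [0.5182 0.0479 0.022 ] rail -0.08021128138938395 0.027423559866693998
footRbot [0.514  0.0494 0.012 ] rail -0.08210157519741322 0.0233535801541629
footFbot [ 0.5181 -0.0107  0.012 ] rail -0.02178392952076324 0.022796099251845434
lipnear in [ 0.5157 -0.0314  0.03  ] rail -0.0013803213458386812 0.01888382220079523
lipnear out [ 0.5378 -0.0339  0.03  ] rail 0.0028006387778514124 0.04071947779692598
lipfar in [ 0.486  -0.0395  0.03  ] rail 0.004424366309210896 -0.011416495659611706
```

Request:
send_rows:
  targets: [0, -0.05, 0.03, 0, 0.03, 0, 20, 0, -0.05, 0.03, 0, 0.03, 0, 20, 0, -0.05, 0.03, 0, 0.03, 0, 20]

```text
time_s: 11.7
tcp_pos: [0.4918, 0.0102, 0.0278]
eef_rot: [0.519, -0.519, 0.48, -0.48]
wrist_force: [-0.4, -0.2, -1.1]
width: 0.0332
```

```bash
python3 go.py .4918 .01 .0285 4.5
```

```text
tcp [0.4918 0.0102 0.0278] t 11.7 w 0.0332 F [-0.4 -0.2 -1.1]
shift [ 0.007 -0.023  0.001] rot [ 0.   -0.01 -0.  ] j [-0.05  0.41  1.84  0.    0.89 -0.13]
```

Request:
send_rows:
  targets: [0.3, -0.02, 0, 0, 0, 0, 20, 0.6, -0.02, 0, 0, 0, 0, 20, 0.9, -0.02, 0, 0, 0, 0, 20, 1.2, -0.02, 0, 0, 0, 0, 20, 1.2, -0.02, 0, 0, 0, 0, 20]

```text
time_s: 12.2
tcp_pos: [0.4946, -0.027, 0.0285]
eef_rot: [-0.519, 0.519, -0.481, 0.481]
wrist_force: [0.2, 1.0, -2.0]
width: 0.0331
```

```bash
python3 go.py .4918 .01 .0285 4.5;python3 -c "
from h import *
cap('scene','s10.png')
s=cv2.imread('pics/raw_s10.png')
cv2.imwrite('pics/s10c.png',cv2.resize(s[180:250,220:305],None,fx=9,fy=8,interpolation=cv2.INTER_CUBIC))
"
```

```text
tcp [ 0.4946 -0.027   0.0285] t 12.2 w 0.0331 F [ 0.2  1.  -2. ]
shift [-1.237e+00 -1.000e-03 -0.000e+00] rot [-0.    -0.021  0.001] j [-0.13  0.42  1.83 -0.    0.89 -0.2 ]
```

View pics/s10c.png

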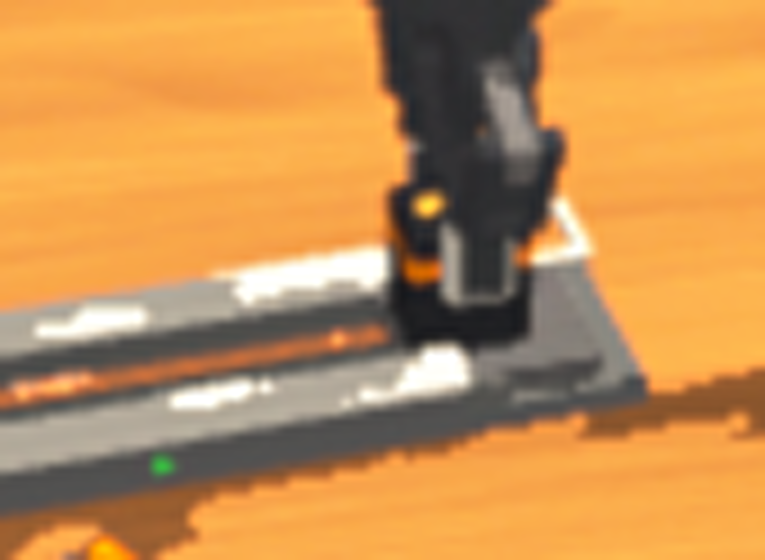

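Request:
send_rows:
  targets: [0.7, 0, 0, 0, -0.015, 0, 20, 1.5, 0, 0, 0, -0.015, 0, 20, 2.3, 0, 0.01, 0, -0.015, 0, 20, 3.1, 0, 0.01, 0, -0.015, 0, 20, 3.9, 0, 0.01, 0, -0.015, 0, 20, 4.7, 0, 0.02, 0, -0.015, 0, 20, 5.5, 0, 0.02, 0, -0.015, 0, 20, 6.3, 0, 0.02, 0, -0.015, 0, 20, 7.0, 0, 0.02, 0, -0.015, 0, 20, 7.0, 0, 0.02, 0, -0.015, 0, 20, 7.0, 0, 0.02, 0, -0.015, 0, 20]

```text
time_s: 13.35
tcp_pos: [0.5111, -0.2348, 0.0282]
eef_rot: [-0.519, 0.519, -0.48, 0.48]
wrist_force: [-0.3, 0.9, -1.7]
width: 0.0332
```

```bash
python3 go.py .4918 .01 .0285 4.5;python3 -c "
from h import *
cap('scene','s11.png');cap('top','t11.png')
s=cv2.imread('pics/raw_s11.png')
cv2.imwrite('pics/s11c.png',cv2.resize(s[180:270,140:300],None,fx=5,fy=5,interpolation=cv2.INTER_CUBIC))
t=cv2.imread('pics/raw_t11.png')
cv2.imwrite('pics/t11c.png',cv2.resize(t[170:250,270:420],None,fx=5,fy=5,interpolation=cv2.INTER_CUBIC))
"
```

```text
tcp [ 0.5111 -0.2348  0.0282] t 13.35 w 0.0332 F [-0.3  0.9 -1.7]
shift [-8.185e+00 -6.000e-03 -0.000e+00] rot [ 0.003  0.001 -0.003] j [-0.5   0.54  1.64  0.    0.96 -0.57]
```

View pics/s11c.png

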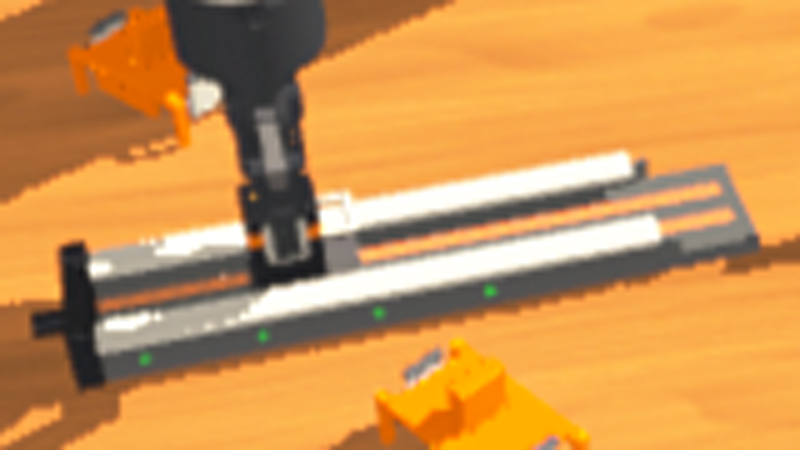

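View pics/t11c.png

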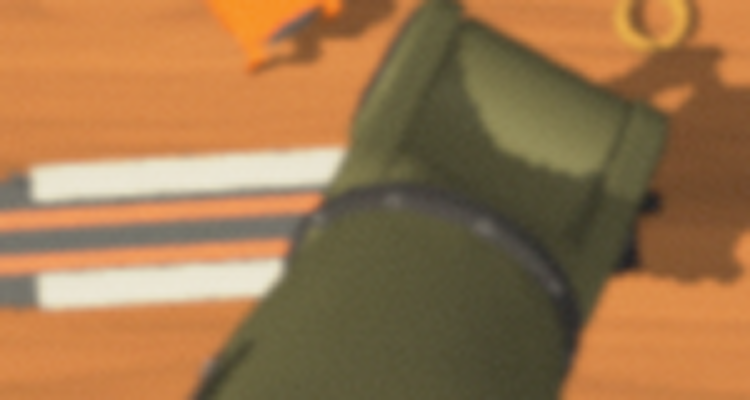

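Request:
send_rows:
  targets: [0.7, 0, 0, 0, 0, 0, 20, 1.4, 0, 0, 0, 0, 0, 20, 2.0, 0, 0, 0, 0, 0, 20, 2.3, 0, 0, 0, 0, 0, 20, 2.4, 0, 0, 0, 0, 0, 20, 2.4, 0, 0, 0, 0, 0, 20]

```text
time_s: 14.05
tcp_pos: [0.5168, -0.3065, 0.0284]
eef_rot: [-0.519, 0.52, -0.48, 0.48]
wrist_force: [-3.5, -2.7, -1.8]
width: 0.0331
```

Request:
send_rows:
  targets: [0.07, 0, 0, 0, 0, 0, 20, 0.14, 0, 0, 0, 0, 0, 20, 0.14, 0, 0, 0, 0, 0, 20]

```text
time_s: 14.35
tcp_pos: [0.5172, -0.3107, 0.0284]
eef_rot: [-0.519, 0.519, -0.48, 0.48]
wrist_force: [-4.1, 1.3, -1.5]
width: 0.0327
```

Request:
send_rows:
  targets: [0.07, 0, 0, 0, 0, 0, 20, 0.14, 0, 0, 0, 0, 0, 20, 0.14, 0, 0, 0, 0, 0, 20]

```text
time_s: 14.65
tcp_pos: [0.5175, -0.3152, 0.0284]
eef_rot: [-0.519, 0.519, -0.48, 0.48]
wrist_force: [-4.7, 0.5, -1.3]
width: 0.0331
```

Request:
send_rows:
  targets: [0.07, 0, -0.03, 0, 0, 0, 20, 0.14, 0, -0.03, 0, 0, 0, 20, 0.14, 0, -0.03, 0, 0, 0, 20]

```text
time_s: 14.95
tcp_pos: [0.5177, -0.3177, 0.0286]
eef_rot: [0.52, -0.519, 0.48, -0.479]
wrist_force: [-1.1, 14.1, 2.3]
width: 0.0327
```

Request:
send_rows:
  targets: [0.07, 0, 0, 0, 0, 0, 20, 0.1, 0, 0, 0, 0, 0, 20, 0.1, 0, 0, 0, 0, 0, 20]

```text
time_s: 15.25
tcp_pos: [0.5177, -0.3191, 0.0279]
eef_rot: [0.521, -0.518, 0.481, -0.478]
wrist_force: [-0.4, 22.3, 0.3]
width: 0.0327
```

```bash
python3 go.py .4918 .01 .0285 4.5;python3 -c "
from h import *
cap('scene','s12.png')
s=cv2.imread('pics/raw_s12.png')
cv2.imwrite('pics/s12c.png',cv2.resize(s[190:280,130:210],None,fx=7,fy=6.5,interpolation=cv2.INTER_CUBIC))
"
```

```text
tcp [ 0.5177 -0.3191  0.0279] t 15.25 w 0.0327 F [-0.4 22.3  0.3]
shift [-11.005   0.04    0.015] rot [ 0.004  0.01  -0.04 ] j [-0.61  0.63  1.5   0.    1.02 -0.7 ]
```

View pics/s12c.png

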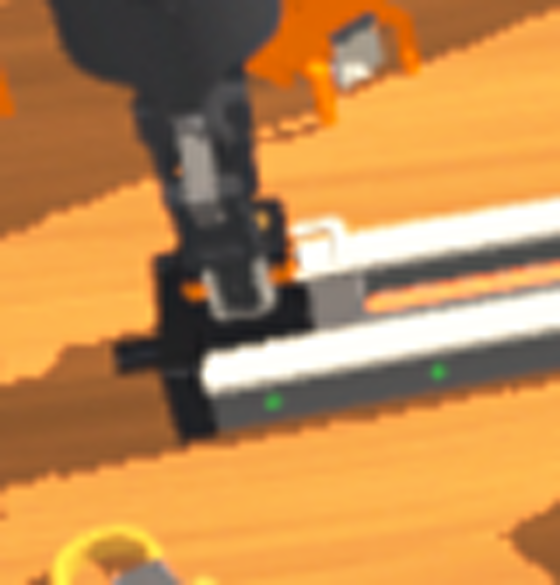

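Request:
send_rows:
  targets: [0, 0.03, 0, 0, 0, 0, 20, 0, 0.03, 0, 0, 0, 0, 60, 0, 0.03, 0, 0, 0, 0, 70, 0, 0.03, 0, 0, 0, 0, 70, 0, 0.03, 0, 0, 0, 0, 70, 0, -1.0, 0, 0, 0, 0, 70, 0, -2.5, 0, 0, 0, 0, 70, 0, -4.0, 0, 0, 0, 0, 70, 0, -5.0, 0, 0, 0, 0, 70]

```text
time_s: 16.2
tcp_pos: [0.5178, -0.323, 0.1822]
eef_rot: [0.52, -0.519, 0.479, -0.481]
wrist_force: [-0.1, -0.1, -0.4]
width: 0.0598
```

```bash
python3 go.py .546 .3235 .172 93.5;python3 -c "
from h import *
cap('scene','s13.png')
s=cv2.imread('pics/raw_s13.png')
cv2.imwrite('pics/s13c.png',cv2.resize(s[190:280,130:210],None,fx=7,fy=6.5,interpolation=cv2.INTER_CUBIC))
"
```

```text
tcp [ 0.5178 -0.323   0.1822] t 16.2 w 0.0598 F [-0.1 -0.1 -0.4]
shift [-21.41    0.294   2.633] rot [-3.0000e-03 -1.1123e+01  3.1000e-02] j [-0.62  0.45  1.37  0.    1.31 -0.7 ]
```

View pics/s13c.png

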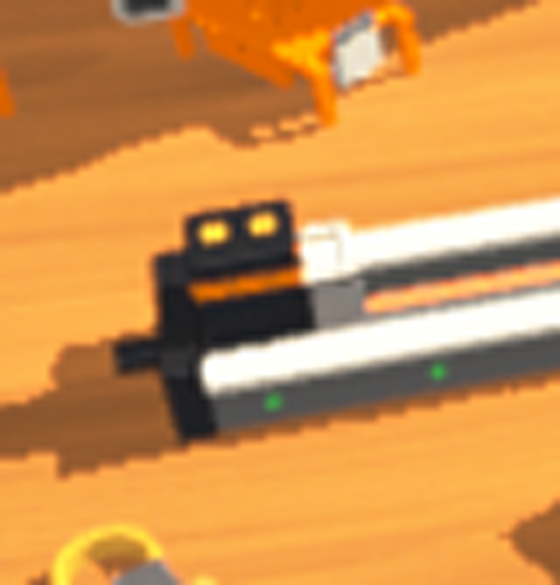

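Request:
send_rows:
  targets: [-21.2, 0.2, 2.63, 0, -11.1, 0, 70, -21.2, 0.2, 2.63, 0, -11.1, 0, 70, -21.2, 0.2, 2.63, 0, -11.1, 0, 70, -21.2, 0.2, 2.63, 0, -11.1, 0, 70, -21.2, 0.2, 2.63, 0, -11.1, 0, 70, -21.2, 0.2, 2.63, 0, -11.1, 0, 70, -21.2, 0.2, 2.63, 0, -11.1, 0, 70, -21.2, 0.2, 2.63, 0, -11.1, 0, 70, -21.2, 0.2, 2.63, 0, -11.1, 0, 70, -21.2, 0.2, 2.63, 0, -11.1, 0, 70, -21.2, 0.2, 2.63, 0, -11.1, 0, 70, -21.2, 0.2, 2.63, 0, -11.1, 0, 70]

```text
time_s: 17.45
tcp_pos: [0.5438, 0.279, 0.1729]
eef_rot: [0.707, -0.707, -0.021, 0.021]
wrist_force: [0.4, -0.4, 0.1]
width: 0.06
```

```bash
python3 go.py .546 .3235 .165 93.5
```

```text
tcp [0.5438 0.279  0.1729] t 17.45 w 0.06 F [ 0.4 -0.4  0.1]
shift [0.164 0.262 1.477] rot [-0.001 -0.007  0.004] j [ 0.41  0.46  1.38 -0.    1.3  -1.22]
```

Request:
send_rows:
  targets: [0.1, 0.25, 1.2, 0, 0, 0, 70, 0.1, 0.25, 1.2, 0, 0, 0, 70, 0.1, 0.25, 1.2, 0, 0, 0, 70]

```text
time_s: 17.75
tcp_pos: [0.5446, 0.3133, 0.1648]
eef_rot: [-0.707, 0.707, 0.021, -0.021]
wrist_force: [-0.2, -1.5, 0.2]
width: 0.0599
```

```bash
python3 go.py .546 .3235 .064 93.5
```

```text
tcp [0.5446 0.3133 0.1648] t 17.75 w 0.0599 F [-0.2 -1.5  0.2]
shift [0.07  3.359 0.339] rot [ 0.003 -0.013 -0.004] j [ 0.46  0.51  1.33 -0.    1.3  -1.17]
```

Request:
send_rows:
  targets: [0.06, 0.5, 0.33, 0, 0, 0, 70, 0.06, 0.8, 0.33, 0, 0, 0, 70, 0.06, 1.6, 0.33, 0, 0, 0, 70, 0.06, 2.3, 0.33, 0, 0, 0, 70, 0.06, 2.9, 0.33, 0, 0, 0, 70, 0.06, 3.36, 0.33, 0, 0, 0, 70, 0.06, 3.36, 0.33, 0, 0, 0, 70, 0.06, 3.36, 0.33, 0, 0, 0, 70]

```text
time_s: 18.55
tcp_pos: [0.5462, 0.3228, 0.0648]
eef_rot: [0.707, -0.707, -0.02, 0.02]
wrist_force: [-0.1, -0.1, 0.4]
width: 0.0599
```

```bash
python3 go.py .546 .3235 .064 93.5;python3 -c "
from h import *
cap('scene','s14.png')
s=cv2.imread('pics/raw_s14.png')
cv2.imwrite('pics/s14c.png',cv2.resize(s[130:230,320:450],None,fx=6,fy=6,interpolation=cv2.INTER_CUBIC))
"
```

```text
tcp [0.5462 0.3228 0.0648] t 18.55 w 0.0599 F [-0.1 -0.1  0.4]
shift [-0.006  0.028  0.023] rot [-0.    -0.024  0.001] j [ 0.48  0.63  1.4  -0.    1.12 -1.15]
```

View pics/s14c.png

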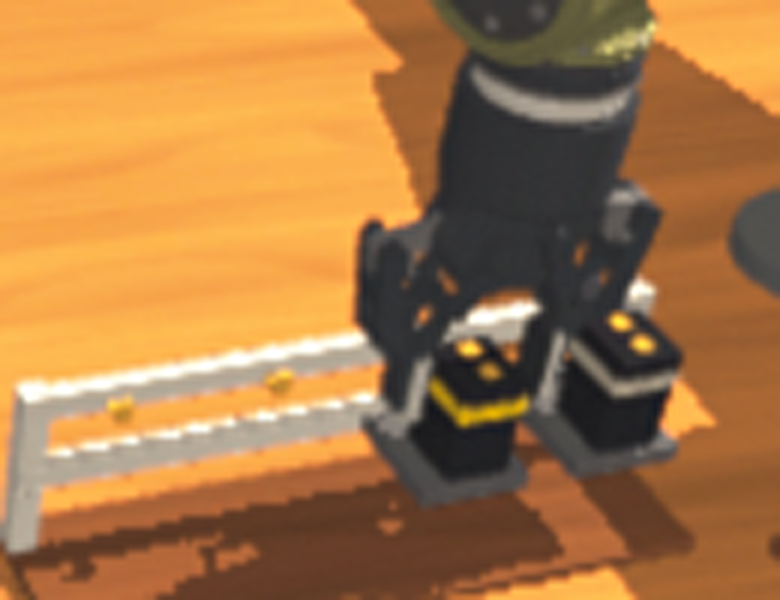

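Same good placement around the yellow pack. Close, lift, pull forward, raise.

Request:
send_rows:
  targets: [0, 0, 0, 0, 0, 0, 20, 0, 0, 0, 0, 0, 0, 20, 0, 0, 0, 0, 0, 0, 20, 0, 0, 0, 0, 0, 0, 20, 0, 0, 0, 0, 0, 0, 20]
  squeeze: 60

```text
time_s: 19.1
tcp_pos: [0.5465, 0.3233, 0.0656]
eef_rot: [0.707, -0.707, -0.021, 0.02]
wrist_force: [0.0, 0.2, 5.4]
width: 0.0332
```

Request:
send_rows:
  targets: [0, -0.3, 0, 0, 0, 0, 20, 0, -0.55, 0, 0, 0, 0, 20, 0, -0.55, 0, 0, 0, 0, 20, 0, -0.55, 0, 0, 0, 0, 20, 0.4, -0.55, 0, 0, 0, 0, 20, 0.8, -0.55, 0, 0, 0, 0, 20, 0.9, -0.6, 0, 0, 0, 0, 20, 0.9, -1.5, 0, 0, 0, 0, 20, 0.9, -2.5, 0, 0, 0, 0, 20, 0.9, -3.5, 0, 0, 0, 0, 20, 0.9, -3.7, 0, 0, 0, 0, 20]

```text
time_s: 20.2
tcp_pos: [0.5736, 0.3251, 0.1792]
eef_rot: [0.708, -0.706, -0.022, 0.019]
wrist_force: [-0.1, 0.3, -2.0]
width: 0.0329
```

```bash
python3 go.py .4918 .01 .172 4.5;python3 -c "
from h import *
cap('scene','s15.png')
s=cv2.imread('pics/raw_s15.png')
cv2.imwrite('pics/s15c.png',cv2.resize(s[130:230,320:450],None,fx=6,fy=6,interpolation=cv2.INTER_CUBIC))
"
```

```text
tcp [0.5736 0.3251 0.1792] t 20.2 w 0.0329 F [-0.1  0.3 -2. ]
shift [ -3.336   0.206 -10.328] rot [-0.037 11.105  0.015] j [ 0.46  0.57  1.21  0.    1.36 -1.17]
```

View pics/s15c.png

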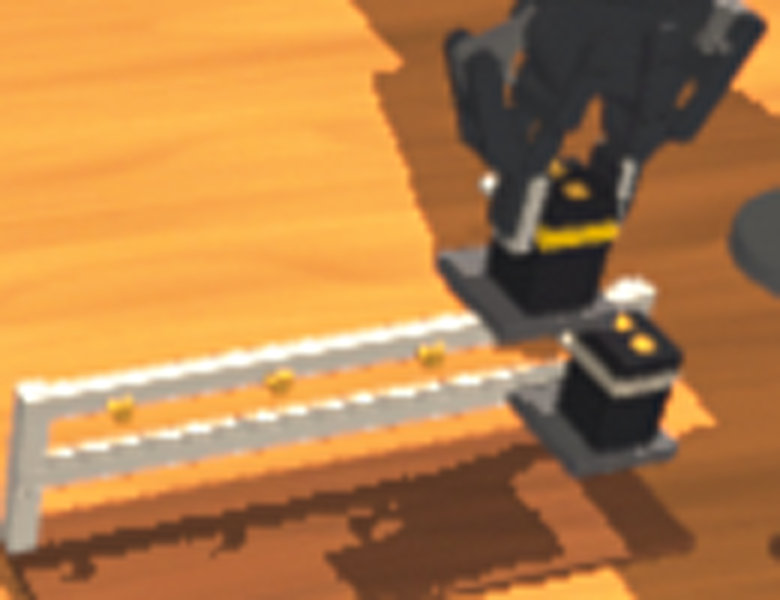

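Request:
send_rows:
  targets: [-3.33, 0.1, -10.3, 0, 11.1, 0, 20, -3.33, 0.1, -10.3, 0, 11.1, 0, 20, -3.33, 0.1, -10.3, 0, 11.1, 0, 20, -3.33, 0.1, -10.3, 0, 11.1, 0, 20, -3.33, 0.1, -10.3, 0, 11.1, 0, 20, -3.33, 0.1, -10.3, 0, 11.1, 0, 20, -3.33, 0.1, -10.3, 0, 11.1, 0, 20, -3.33, 0.1, -10.3, 0, 11.1, 0, 20, -3.33, 0.1, -10.3, 0, 11.1, 0, 20, -3.33, 0.1, -10.3, 0, 11.1, 0, 20, -3.33, 0.1, -10.3, 0, 11.1, 0, 20, -3.33, 0.1, -10.3, 0, 11.1, 0, 20]

```text
time_s: 21.45
tcp_pos: [0.4904, 0.0104, 0.1711]
eef_rot: [-0.519, 0.52, -0.481, 0.479]
wrist_force: [-0.9, -0.0, -1.2]
width: 0.033
```

```bash
python3 go.py .4918 .01 .035 4.5
```

```text
tcp [0.4904 0.0104 0.1711] t 21.45 w 0.033 F [-0.9 -0.  -1.2]
shift [0.018 4.536 0.056] rot [ 0.017  0.    -0.002] j [-0.05  0.2   1.73 -0.    1.21 -0.13]
```

Request:
send_rows:
  targets: [0, 1.3, 0.04, 0, 0, 0, 20, 0, 2.6, 0.04, 0, 0, 0, 20, 0, 3.8, 0.04, 0, 0, 0, 20, 0, 4.5, 0.04, 0, 0, 0, 20, 0, 4.6, 0.04, 0, 0, 0, 20, 0, 4.6, 0.04, 0, 0, 0, 20]

```text
time_s: 22.05
tcp_pos: [0.4921, 0.0105, 0.0343]
eef_rot: [-0.519, 0.52, -0.48, 0.479]
wrist_force: [-0.3, -0.8, -0.5]
width: 0.033
```

```bash
python3 go.py .4918 .01 .0285 4.5
```

```text
tcp [0.4921 0.0105 0.0343] t 22.05 w 0.033 F [-0.3 -0.8 -0.5]
shift [ 0.015  0.194 -0.01 ] rot [ 0.009  0.013 -0.001] j [-0.05  0.4   1.84  0.    0.9  -0.13]
```

Request:
send_rows:
  targets: [0, 0.17, 0, 0, 0, 0, 20, 0, 0.17, 0, 0, 0, 0, 20, 0.3, 0.17, 0, 0, 0, 0, 20, 0.6, 0.17, 0, 0, 0, 0, 20, 0.9, 0.17, 0, 0, 0, 0, 20, 1.2, 0.17, 0, 0, 0, 0, 20, 1.2, 0.17, 0, 0, 0, 0, 20]

```text
time_s: 22.75
tcp_pos: [0.4952, -0.0268, 0.0294]
eef_rot: [-0.519, 0.519, -0.48, 0.48]
wrist_force: [-0.2, -0.9, -3.2]
width: 0.0331
```

```bash
python3 go.py .5128 -.2565 .0285 4.5;python3 -c "
from h import *
cap('scene','s16.png')
s=cv2.imread('pics/raw_s16.png')
cv2.imwrite('pics/s16c.png',cv2.resize(s[180:250,220:305],None,fx=9,fy=8,interpolation=cv2.INTER_CUBIC))
"
```

```text
tcp [ 0.4952 -0.0268  0.0294] t 22.75 w 0.0331 F [-0.2 -0.9 -3.2]
shift [ 7.678  0.033 -0.012] rot [ 0.001 -0.005  0.002] j [-0.13  0.42  1.83 -0.    0.89 -0.21]
```

View pics/s16c.png

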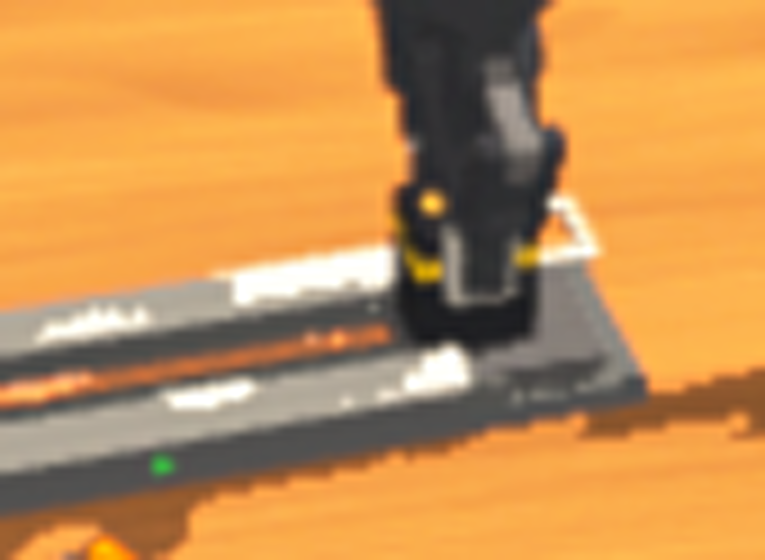

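Inside. Slide on to just short of pack1.

Request:
send_rows:
  targets: [0.7, 0.03, 0, 0, 0, 0, 20, 1.5, 0.03, 0, 0, 0, 0, 20, 2.3, 0.03, -0.01, 0, 0, 0, 20, 3.1, 0.03, -0.01, 0, 0, 0, 20, 3.9, 0.03, -0.02, 0, 0, 0, 20, 4.7, 0.03, -0.02, 0, 0, 0, 20, 5.5, 0.03, -0.02, 0, 0, 0, 20, 6.3, 0.03, -0.02, 0, 0, 0, 20, 7.0, 0.03, -0.02, 0, 0, 0, 20, 7.2, 0.03, -0.02, 0, 0, 0, 20, 7.2, 0.03, -0.02, 0, 0, 0, 20]

```text
time_s: 23.9
tcp_pos: [0.5117, -0.2411, 0.0285]
eef_rot: [0.519, -0.519, 0.48, -0.48]
wrist_force: [0.1, 0.1, -1.2]
width: 0.0331
```

Request:
send_rows:
  targets: [0.07, 0, 0, 0, 0, 0, 20, 0.14, 0, 0, 0, 0, 0, 20, 0.2, 0, 0, 0, 0, 0, 20, 0.2, 0, 0, 0, 0, 0, 20]

```text
time_s: 24.3
tcp_pos: [0.5123, -0.2467, 0.0286]
eef_rot: [0.519, -0.519, 0.48, -0.48]
wrist_force: [-0.2, 0.1, -2.4]
width: 0.0331
```

Request:
send_rows:
  targets: [0.05, 0, 0, 0, 0, 0, 20, 0.1, 0, 0, 0, 0, 0, 20, 0.15, 0, 0, 0, 0, 0, 20, 0.15, 0, 0, 0, 0, 0, 20]

```text
time_s: 24.7
tcp_pos: [0.5125, -0.2515, 0.0286]
eef_rot: [-0.519, 0.519, -0.48, 0.48]
wrist_force: [0.0, -0.4, -1.7]
width: 0.0327
```

```bash
python3 go.py .5128 -.2565 .0285 4.5
```

```text
tcp [ 0.5125 -0.2515  0.0286] t 24.7 w 0.0327 F [ 0.  -0.4 -1.7]
shift [ 0.167  0.002 -0.005] rot [0.    0.004 0.   ] j [-0.52  0.55  1.62 -0.    0.97 -0.6 ]
```

Request:
send_rows:
  targets: [0.05, 0, 0, 0, 0, 0, 20, 0.1, 0, 0, 0, 0, 0, 20, 0.15, 0, 0, 0, 0, 0, 20, 0.15, 0, 0, 0, 0, 0, 20]

```text
time_s: 25.1
tcp_pos: [0.5129, -0.2555, 0.0285]
eef_rot: [0.52, -0.519, 0.48, -0.48]
wrist_force: [-0.7, 3.6, -0.4]
width: 0.0331
```

Request:
send_rows:
  targets: [0.05, 0, 0, 0, 0, 0, 20, 0.1, 0, 0, 0, 0, 0, 20, 0.1, 0, 0, 0, 0, 0, 20]

```text
time_s: 25.4
tcp_pos: [0.513, -0.2574, 0.0286]
eef_rot: [0.52, -0.519, 0.481, -0.479]
wrist_force: [-1.8, 12.4, 3.9]
width: 0.0331
```

Request:
send_rows:
  targets: [0.06, 0, 0, 0, 0, 0, 20, 0.06, 0, 0, 0, 0, 0, 20, 0.06, 0, 0, 0, 0, 0, 20]

```text
time_s: 25.7
tcp_pos: [0.5131, -0.2586, 0.0283]
eef_rot: [0.52, -0.519, 0.481, -0.479]
wrist_force: [-0.4, 15.8, 3.1]
width: 0.0329
```

Request:
send_rows:
  targets: [0, 0.03, 0, 0, 0, 0, 20, 0, 0.03, 0, 0, 0, 0, 60, 0, 0.03, 0, 0, 0, 0, 70, 0, 0.03, 0, 0, 0, 0, 70, 0, 0.03, 0, 0, 0, 0, 70, 0, -1.0, 0, 0, 0, 0, 70, 0, -2.5, 0, 0, 0, 0, 70, 0, -4.0, 0, 0, 0, 0, 70, 0, -5.0, 0, 0, 0, 0, 70]

```text
time_s: 26.6
tcp_pos: [0.5137, -0.261, 0.1821]
eef_rot: [0.52, -0.519, 0.479, -0.481]
wrist_force: [-0.2, 0.2, 0.7]
width: 0.0598
```

```bash
python3 go.py .5415 .403 .17 93.5;python3 -c "
from h import *
cap('scene','s17.png')
s=cv2.imread('pics/raw_s17.png')
cv2.imwrite('pics/s17c.png',cv2.resize(s[190:280,130:230],None,fx=7,fy=6.5,interpolation=cv2.INTER_CUBIC))
"
```

```text
tcp [ 0.5137 -0.261   0.1821] t 26.6 w 0.0598 F [-0.2  0.2  0.7]
shift [-21.993   0.364   2.668] rot [-4.0000e-03 -1.1122e+01  2.7000e-02] j [-0.53  0.38  1.48 -0.    1.28 -0.61]
```

View pics/s17c.png

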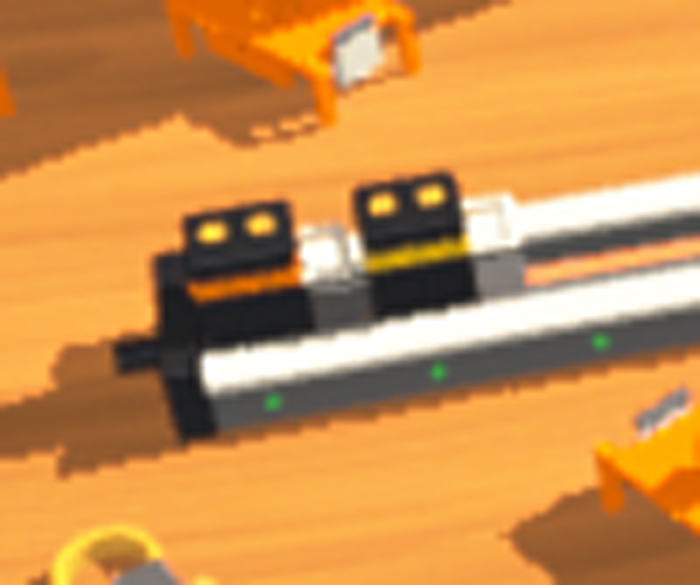

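Request:
send_rows:
  targets: [-21.9, 0.25, 2.66, 0, -11.12, 0, 70, -21.9, 0.25, 2.66, 0, -11.12, 0, 70, -21.9, 0.25, 2.66, 0, -11.12, 0, 70, -21.9, 0.25, 2.66, 0, -11.12, 0, 70, -21.9, 0.25, 2.66, 0, -11.12, 0, 70, -21.9, 0.25, 2.66, 0, -11.12, 0, 70, -21.9, 0.25, 2.66, 0, -11.12, 0, 70, -21.9, 0.25, 2.66, 0, -11.12, 0, 70, -21.9, 0.25, 2.66, 0, -11.12, 0, 70, -21.9, 0.25, 2.66, 0, -11.12, 0, 70, -21.9, 0.25, 2.66, 0, -11.12, 0, 70, -21.9, 0.25, 2.66, 0, -11.12, 0, 70]

```text
time_s: 27.85
tcp_pos: [0.5381, 0.3409, 0.1716]
eef_rot: [-0.707, 0.707, 0.022, -0.022]
wrist_force: [1.1, -1.3, 0.2]
width: 0.06
```

```bash
python3 go.py .5415 .403 .165 93.5
```

```text
tcp [0.5381 0.3409 0.1716] t 27.85 w 0.06 F [ 1.1 -1.3  0.2]
shift [0.243 0.219 2.06 ] rot [0.    0.014 0.002] j [ 0.51  0.52  1.29 -0.    1.32 -1.13]
```

Request:
send_rows:
  targets: [0.2, 0.2, 1.8, 0, 0, 0, 70, 0.2, 0.2, 1.8, 0, 0, 0, 70, 0.2, 0.2, 1.8, 0, 0, 0, 70, 0.2, 0.2, 1.8, 0, 0, 0, 70]

```text
time_s: 28.25
tcp_pos: [0.5413, 0.392, 0.1657]
eef_rot: [-0.707, 0.707, 0.021, -0.021]
wrist_force: [1.1, -1.0, -0.4]
width: 0.0599
```

```bash
python3 go.py .5415 .403 .065 93.5
```

```text
tcp [0.5413 0.392  0.1657] t 28.25 w 0.0599 F [ 1.1 -1.  -0.4]
shift [0.03  3.358 0.365] rot [ 0.002 -0.006 -0.   ] j [ 0.57  0.6   1.19 -0.    1.35 -1.06]
```

Request:
send_rows:
  targets: [0, 0.5, 0.35, 0, 0, 0, 70, 0, 0.8, 0.35, 0, 0, 0, 70, 0, 1.6, 0.35, 0, 0, 0, 70, 0, 2.3, 0.35, 0, 0, 0, 70, 0, 2.9, 0.35, 0, 0, 0, 70, 0, 3.36, 0.35, 0, 0, 0, 70, 0, 3.36, 0.35, 0, 0, 0, 70, 0, 3.36, 0.35, 0, 0, 0, 70]

```text
time_s: 29.05
tcp_pos: [0.5406, 0.4035, 0.0653]
eef_rot: [0.707, -0.707, -0.022, 0.021]
wrist_force: [0.4, -0.3, 0.2]
width: 0.0596
```

```bash
python3 go.py .5415 .403 .065 93.5;python3 -c "
from h import *
cap('scene','s18.png')
s=cv2.imread('pics/raw_s18.png')
cv2.imwrite('pics/s18c.png',cv2.resize(s[130:230,340:470],None,fx=6,fy=6,interpolation=cv2.INTER_CUBIC))
"
```

```text
tcp [0.5406 0.4035 0.0653] t 29.05 w 0.0596 F [ 0.4 -0.3  0.2]
shift [ 0.03   0.009 -0.019] rot [-0.001 -0.002  0.002] j [ 0.59  0.71  1.26  0.    1.18 -1.04]
```

View pics/s18c.png

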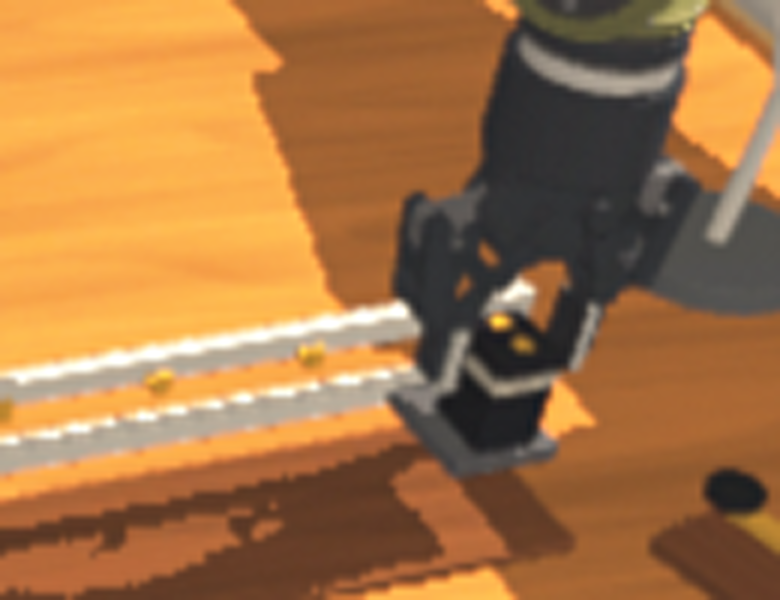

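Request:
send_rows:
  targets: [0, 0, 0, 0, 0, 0, 20, 0, 0, 0, 0, 0, 0, 20, 0, 0, 0, 0, 0, 0, 20, 0, 0, 0, 0, 0, 0, 20, 0, 0, 0, 0, 0, 0, 20]
  squeeze: 60

```text
time_s: 29.6
tcp_pos: [0.5408, 0.4039, 0.066]
eef_rot: [0.707, -0.706, -0.022, 0.021]
wrist_force: [0.7, 0.3, 6.2]
width: 0.0332
```

Request:
send_rows:
  targets: [0, -0.3, 0, 0, 0, 0, 20, 0, -0.55, 0, 0, 0, 0, 20, 0, -0.55, 0, 0, 0, 0, 20, 0, -0.55, 0, 0, 0, 0, 20, 0.4, -0.55, 0, 0, 0, 0, 20, 0.8, -0.55, 0, 0, 0, 0, 20, 0.9, -0.6, 0, 0, 0, 0, 20, 0.9, -1.5, 0, 0, 0, 0, 20, 0.9, -2.5, 0, 0, 0, 0, 20, 0.9, -3.5, 0, 0, 0, 0, 20, 0.9, -3.7, 0, 0, 0, 0, 20]

```text
time_s: 30.7
tcp_pos: [0.5679, 0.4059, 0.1799]
eef_rot: [0.708, -0.706, -0.023, 0.02]
wrist_force: [-0.1, -0.0, -1.4]
width: 0.0331
```

```bash
python3 go.py .4918 .01 .172 4.5;python3 -c "
from h import *
cap('scene','s19.png')
s=cv2.imread('pics/raw_s19.png')
cv2.imwrite('pics/s19c.png',cv2.resize(s[110:260,340:470],None,fx=5,fy=4,interpolation=cv2.INTER_CUBIC))
"
```

```text
tcp [0.5679 0.4059 0.1799] t 30.7 w 0.0331 F [-0.1 -0.  -1.4]
shift [ -3.339   0.215 -13.018] rot [-4.0000e-02  1.1125e+01  1.1000e-02] j [ 0.57  0.66  1.07  0.    1.41 -1.06]
```

View pics/s19c.png

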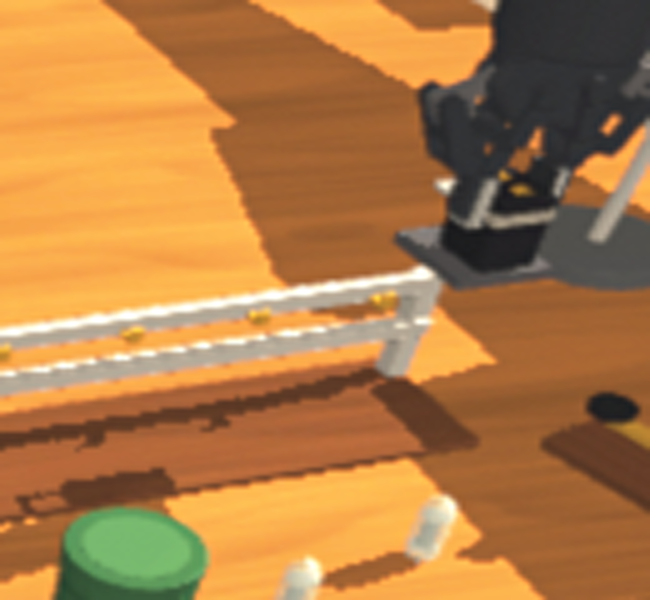

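Request:
send_rows:
  targets: [-3.33, 0.1, -13.0, 0, 11.12, 0, 20, -3.33, 0.1, -13.0, 0, 11.12, 0, 20, -3.33, 0.1, -13.0, 0, 11.12, 0, 20, -3.33, 0.1, -13.0, 0, 11.12, 0, 20, -3.33, 0.1, -13.0, 0, 11.12, 0, 20, -3.33, 0.1, -13.0, 0, 11.12, 0, 20, -3.33, 0.1, -13.0, 0, 11.12, 0, 20, -3.33, 0.1, -13.0, 0, 11.12, 0, 20, -3.33, 0.1, -13.0, 0, 11.12, 0, 20, -3.33, 0.1, -13.0, 0, 11.12, 0, 20, -3.33, 0.1, -13.0, 0, 11.12, 0, 20, -3.33, 0.1, -13.0, 0, 11.12, 0, 20]

```text
time_s: 31.95
tcp_pos: [0.4906, 0.0099, 0.1715]
eef_rot: [-0.519, 0.52, -0.481, 0.479]
wrist_force: [-0.1, 0.1, -1.7]
width: 0.0329
```

```bash
python3 go.py .4918 .01 .035 4.5
```

```text
tcp [0.4906 0.0099 0.1715] t 31.95 w 0.0329 F [-0.1  0.1 -1.7]
shift [1.00e-03 4.55e+00 5.20e-02] rot [ 0.017 -0.002 -0.003] j [-0.05  0.2   1.73  0.    1.21 -0.13]
```

Request:
send_rows:
  targets: [0, 1.3, 0.03, 0, 0, 0, 20, 0, 2.6, 0.03, 0, 0, 0, 20, 0, 3.8, 0.03, 0, 0, 0, 20, 0, 4.5, 0.03, 0, 0, 0, 20, 0, 4.6, 0.03, 0, 0, 0, 20, 0, 4.6, 0.03, 0, 0, 0, 20]

```text
time_s: 32.55
tcp_pos: [0.492, 0.0101, 0.0347]
eef_rot: [-0.519, 0.52, -0.48, 0.479]
wrist_force: [0.9, 0.8, -2.1]
width: 0.0331
```

Request:
send_rows:
  targets: [0, 0.18, 0, 0, 0, 0, 20, 0, 0.18, 0, 0, 0, 0, 20, 0.3, 0.18, 0, 0, 0, 0, 20, 0.6, 0.18, 0, 0, 0, 0, 20, 0.9, 0.18, 0, 0, 0, 0, 20, 1.2, 0.18, 0, 0, 0, 0, 20, 1.2, 0.18, 0, 0, 0, 0, 20]

```text
time_s: 33.25
tcp_pos: [0.4953, -0.0272, 0.0297]
eef_rot: [0.519, -0.519, 0.48, -0.48]
wrist_force: [-0.3, 0.4, -1.3]
width: 0.0329
```

```bash
python3 go.py .508 -.195 .0288 4.5;python3 -c "
from h import *
cap('scene','s20.png')
s=cv2.imread('pics/raw_s20.png')
cv2.imwrite('pics/s20c.png',cv2.resize(s[180:250,220:305],None,fx=9,fy=8,interpolation=cv2.INTER_CUBIC))
"
```

```text
tcp [ 0.4953 -0.0272  0.0297] t 33.25 w 0.0329 F [-0.3  0.4 -1.3]
shift [ 5.609  0.03  -0.011] rot [-0.002 -0.005  0.001] j [-0.13  0.42  1.83 -0.    0.89 -0.21]
```

View pics/s20c.png

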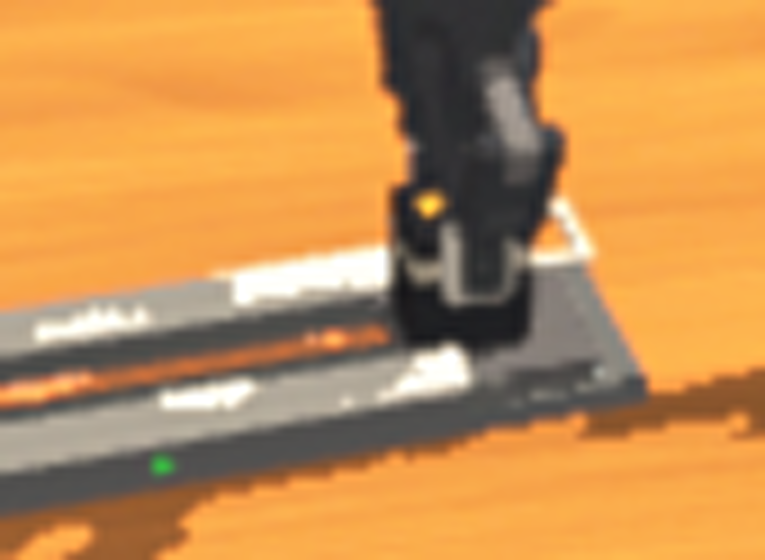

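Request:
send_rows:
  targets: [0.7, 0.03, 0, 0, 0, 0, 20, 1.5, 0.03, 0, 0, 0, 0, 20, 2.3, 0.03, -0.01, 0, 0, 0, 20, 3.1, 0.03, -0.01, 0, 0, 0, 20, 3.9, 0.03, -0.01, 0, 0, 0, 20, 4.6, 0.03, -0.01, 0, 0, 0, 20, 5.0, 0.03, -0.01, 0, 0, 0, 20, 5.2, 0.03, -0.01, 0, 0, 0, 20, 5.2, 0.03, -0.01, 0, 0, 0, 20]

```text
time_s: 34.2
tcp_pos: [0.5071, -0.1815, 0.0286]
eef_rot: [-0.519, 0.519, -0.48, 0.48]
wrist_force: [-1.0, -0.0, -3.1]
width: 0.033
```

Request:
send_rows:
  targets: [0.07, 0, 0, 0, 0, 0, 20, 0.14, 0, 0, 0, 0, 0, 20, 0.2, 0, 0, 0, 0, 0, 20, 0.2, 0, 0, 0, 0, 0, 20]

```text
time_s: 34.6
tcp_pos: [0.5076, -0.1873, 0.0286]
eef_rot: [-0.519, 0.519, -0.48, 0.48]
wrist_force: [-1.7, 0.9, -1.6]
width: 0.0326
```

Request:
send_rows:
  targets: [0.05, 0, 0, 0, 0, 0, 20, 0.1, 0, 0, 0, 0, 0, 20, 0.15, 0, 0, 0, 0, 0, 20, 0.15, 0, 0, 0, 0, 0, 20]

```text
time_s: 35.0
tcp_pos: [0.508, -0.1921, 0.0287]
eef_rot: [0.519, -0.519, 0.48, -0.48]
wrist_force: [-1.7, -1.4, -1.1]
width: 0.0331
```

Request:
send_rows:
  targets: [0.05, 0, 0, 0, 0, 0, 20, 0.1, 0, 0, 0, 0, 0, 20, 0.15, 0, 0, 0, 0, 0, 20, 0.15, 0, 0, 0, 0, 0, 20]

```text
time_s: 35.4
tcp_pos: [0.5084, -0.1951, 0.0289]
eef_rot: [0.52, -0.519, 0.48, -0.479]
wrist_force: [-1.8, 12.8, 3.1]
width: 0.033
```

Request:
send_rows:
  targets: [0.05, 0, 0, 0, 0, 0, 20, 0.07, 0, 0, 0, 0, 0, 20, 0.07, 0, 0, 0, 0, 0, 20]

```text
time_s: 35.7
tcp_pos: [0.5086, -0.1965, 0.0287]
eef_rot: [0.52, -0.519, 0.481, -0.479]
wrist_force: [-2.2, 17.1, 3.7]
width: 0.0327
```

Seated against pack3. Release, raise and check, including the guards.

Request:
send_rows:
  targets: [0, 0.03, 0, 0, 0, 0, 20, 0, 0.03, 0, 0, 0, 0, 60, 0, 0.03, 0, 0, 0, 0, 70, 0, 0.03, 0, 0, 0, 0, 70, 0, 0.03, 0, 0, 0, 0, 70, 0, -1.0, 0, 0, 0, 0, 70, 0, -2.5, 0, 0, 0, 0, 70, 0, -4.0, 0, 0, 0, 0, 70, 0, -5.0, 0, 0, 0, 0, 70]

```text
time_s: 36.6
tcp_pos: [0.509, -0.1989, 0.1821]
eef_rot: [0.52, -0.519, 0.479, -0.481]
wrist_force: [0.7, -0.5, -0.3]
width: 0.0599
```

```bash
python3 go.py .45 .3 .2 4.5
```

```text
tcp [ 0.509  -0.1989  0.1821] t 36.6 w 0.0599 F [ 0.7 -0.5 -0.3]
shift [-16.732  -0.629  -0.648] rot [-0.021  0.003  0.012] j [-0.44  0.31  1.57 -0.    1.26 -0.52]
```

Request:
send_rows:
  targets: [-16, -1.5, -2, 0, 0, 0, 70, -16, -1.5, -2, 0, 0, 0, 70, -16, -1.5, -2, 0, 0, 0, 70, -16, -1.5, -2, 0, 0, 0, 70, -16, -1.5, -2, 0, 0, 0, 70, -16, -1.5, -2, 0, 0, 0, 70, -16, -1.5, -2, 0, 0, 0, 70, -16, -1.5, -2, 0, 0, 0, 70, -16, -1.5, -2, 0, 0, 0, 70, -16, -1.5, -2, 0, 0, 0, 70, -16, -1.5, -2, 0, 0, 0, 70]

```text
time_s: 37.7
tcp_pos: [0.4098, 0.2784, 0.224]
eef_rot: [0.521, -0.52, 0.479, -0.479]
wrist_force: [0.4, -0.7, 0.5]
width: 0.0596
```

```bash
python3 -c "
from h import *
cap('scene','s21.png');cap('top','t21.png')
for c in('scene','top'):
  for n in('guard','guard_rib','guard_clips'): print(c,n,[(np.round(x['xy'],1).tolist(),round(x['conf'],2)) for x in ctrl.mark_of(c,n)])
s=cv2.imread('pics/raw_s21.png');t=cv2.imread('pics/raw_t21.png')
cv2.imwrite('pics/s21c.png',cv2.resize(s[230:300,200:280],None,fx=9,fy=8,interpolation=cv2.INTER_CUBIC))
cv2.imwrite('pics/t21c.png',cv2.resize(t[125:195,280:370],None,fx=8,fy=8,interpolation=cv2.INTER_CUBIC))
cv2.imwrite('pics/t21d.png',cv2.resize(t[180:240,245:415],None,fx=4.7,fy=4.7,interpolation=cv2.INTER_CUBIC))
"
```

```text
scene guard [([173.0, 195.9], 0.88), ([111.0, 209.4], 0.65), ([244.8, 275.4], 0.62), ([323.0, 276.2], 0.45)]
scene guard_rib [([170.7, 186.6], 0.92), ([241.8, 258.3], 0.65), ([108.2, 194.3], 0.63), ([156.8, 294.8], 0.28)]
scene guard_clips [([111.0, 203.4], 0.94), ([172.6, 197.2], 0.84), ([242.0, 273.6], 0.58), ([268.4, 222.7], 0.17)]
top guard [([443.9, 282.0], 0.95), ([309.8, 157.4], 0.75), ([376.0, 292.9], 0.69), ([389.1, 156.5], 0.61), ([153.5, 206.5], 0.53)]
top guard_rib [([451.6, 282.0], 0.89), ([315.1, 149.9], 0.66), ([383.7, 289.5], 0.6), ([346.1, 212.1], 0.54), ([369.6, 210.1], 0.28)]
top guard_clips [([314.3, 157.3], 0.89), ([376.1, 287.7], 0.76), ([443.1, 282.1], 0.66)]
```

View pics/t21.png

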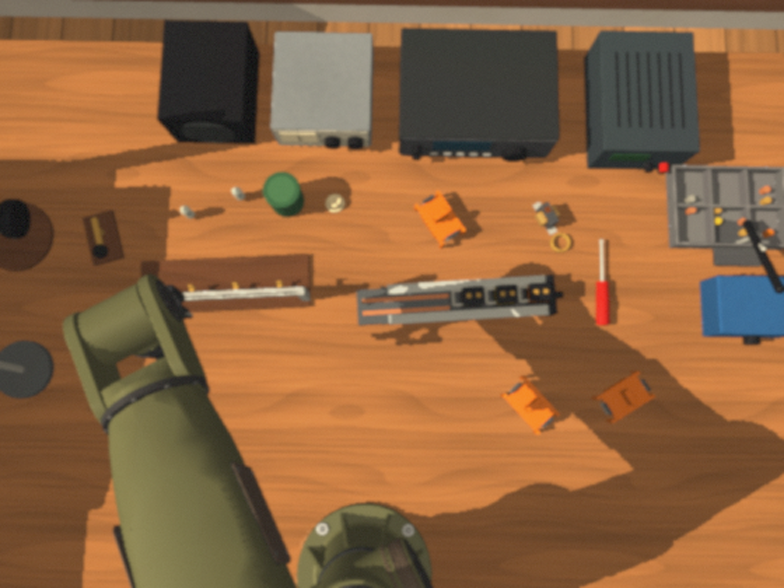

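View pics/s21c.png

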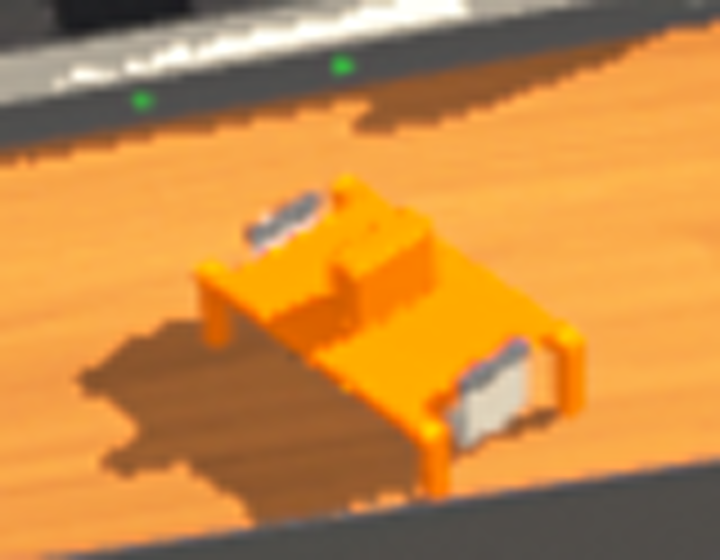

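View pics/t21c.png

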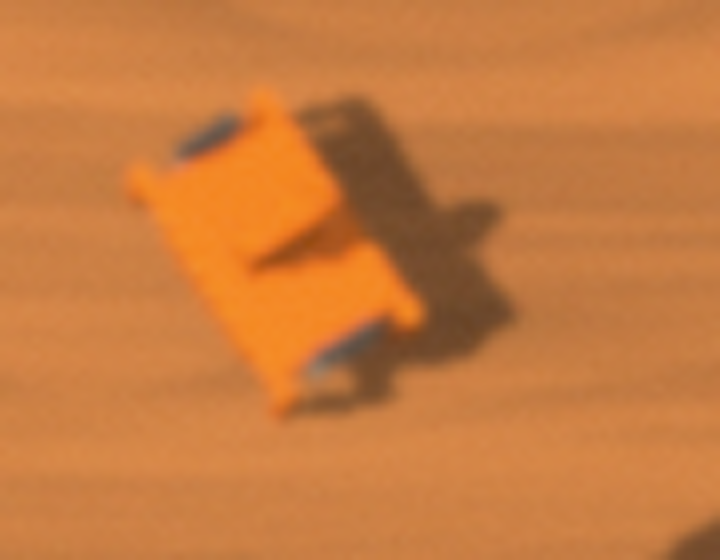

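View pics/t21d.png

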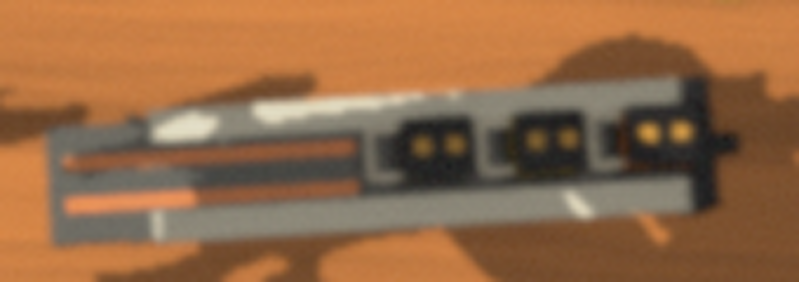

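```bash
python3 -c "
import cv2
s=cv2.imread('pics/raw_s21.png')
cv2.imwrite('pics/gz.png',cv2.resize(s[248:294,210:268],None,fx=13,fy=13,interpolation=cv2.INTER_LANCZOS4))
"
```

```text
(no output)
```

View pics/gz.png

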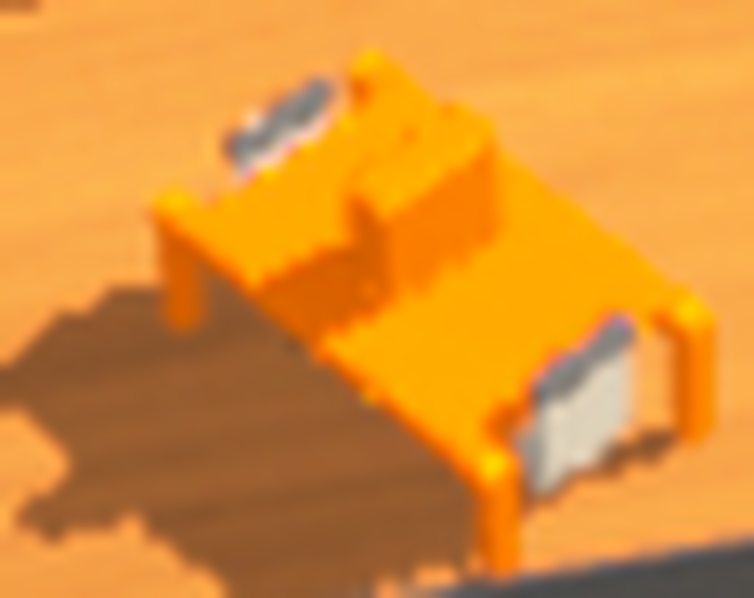

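```bash
cat > gfit.py <<'E'
from fit import *
np.set_printoptions(precision=4,suppress=True)
def cv(c,l,x0,y0,s): return [(c,((u+.5)/s-.5+x0,(v+.5)/s-.5+y0),np.array(L)/1000) for (u,v),L in l]
t=cv('top',[((262,100),(25,45.5,34)),((140,182),(-25,45.5,34)),((412,312),(25,-45.5,34)),((285,400),(-25,-45.5,34))],280,125,8)
s=cv('scene',[((495,463),(25,45.5,34)),((175,205),(25,-45.5,34)),((695,310),(-25,45.5,34)),((372,62),(-25,-45.5,34)),((350,195),(15,-6,62)),((385,218),(15,6,62)),((492,132),(-15,6,62)),((458,108),(-15,-6,62))],210,248,13)
for o in (t,s,t+s):
    p,r=fit(o,[.6,-.1,-1.]); print(p,np.degrees(p[2]),np.sqrt((r**2).mean())); print(r.T)
E
python3 gfit.py
```

```text
[ 0.6632 -0.1329 -0.9668] -55.393269240851424 0.361409341048372
[[-0.2339 -0.1321 -0.1201  0.538 ]
 [ 0.1032 -0.3294  0.6506 -0.3555]]
[ 0.6675 -0.133  -0.9754] -55.88460794173158 0.4529025312411903
[[ 0.2406 -0.2069 -0.0752 -0.3164 -0.6909 -0.0194  0.9733  0.2226]
 [ 0.3216 -0.0149  0.4101  0.4604 -0.7971  0.0586 -0.0058 -0.6916]]
[ 0.666  -0.1329 -0.9746] -55.839550766425326 0.6434869252188468
[[ 0.1939 -0.2435 -0.1502 -0.379  -0.7368 -0.0667  0.909   0.1601 -0.0593
  -0.0312 -0.1656  0.416 ]
 [-0.1712 -0.4431 -0.0623  0.0484 -1.2476 -0.4004 -0.4534 -1.131  -0.8757
  -1.4305 -0.2053 -1.3348]]
```

```bash
python3 go.py .6655 -.133 .15 34.2; python3 -c "
from h import *
print(onz('top',(343,111),.0), onz('top',(203,137),.08))"
```

```text
tcp [0.4111 0.2744 0.2237] t 38.1 w 0.0595 F [-0.2 -0.1 -0.7]
shift [14.199  2.458  7.4  ] rot [-1.000e-03 -3.718e+00  0.000e+00] j [ 0.51  0.16  1.65 -0.    1.33  0.44]
[ 0.80321993 -0.21722647  0.        ] [0.69658944 0.16294542 0.08      ]
```

Request:
send_rows:
  targets: [14.2, 2.45, 7.4, 0, -3.72, 0, 47, 14.2, 2.45, 7.4, 0, -3.72, 0, 47, 14.2, 2.45, 7.4, 0, -3.72, 0, 47, 14.2, 2.45, 7.4, 0, -3.72, 0, 47, 14.2, 2.45, 7.4, 0, -3.72, 0, 47, 14.2, 2.45, 7.4, 0, -3.72, 0, 47, 14.2, 2.45, 7.4, 0, -3.72, 0, 47, 14.2, 2.45, 7.4, 0, -3.72, 0, 47, 14.2, 2.45, 7.4, 0, -3.72, 0, 47, 14.2, 2.45, 7.4, 0, -3.72, 0, 47, 14.2, 2.45, 7.4, 0, -3.72, 0, 47, 14.2, 2.45, 7.4, 0, -3.72, 0, 47]

```text
time_s: 39.3
tcp_pos: [0.6654, -0.1333, 0.149]
eef_rot: [-0.625, 0.625, -0.332, 0.331]
wrist_force: [-0.2, 0.4, 0.2]
width: 0.0401
```

```bash
python3 go.py .6655 -.133 .08 34.2
```

```text
tcp [ 0.6654 -0.1333  0.149 ] t 39.3 w 0.0401 F [-0.2  0.4  0.2]
shift [-0.005  2.301  0.011] rot [ 0.007 -0.005 -0.009] j [-0.25  0.64  1.17  0.    1.34 -0.85]
```

Request:
send_rows:
  targets: [0, 1.0, 0, 0, 0, 0, 47, 0, 2.0, 0, 0, 0, 0, 47, 0, 2.3, 0, 0, 0, 0, 47, 0, 2.3, 0, 0, 0, 0, 47, 0, 2.3, 0, 0, 0, 0, 47]

```text
time_s: 39.8
tcp_pos: [0.6664, -0.1316, 0.0832]
eef_rot: [0.625, -0.625, 0.329, -0.331]
wrist_force: [0.4, 0.5, 0.1]
width: 0.0404
```

```bash
python3 go.py .6655 -.133 .08 34.2; python3 -c "
from h import *
cap('scene','s22.png');cap('top','t22.png')
s=cv2.imread('pics/raw_s22.png')
cv2.imwrite('pics/s22c.png',cv2.resize(s[205:295,195:285],None,fx=8,fy=6.6,interpolation=cv2.INTER_CUBIC))
t=cv2.imread('pics/raw_t22.png')
cv2.imwrite('pics/t22c.png',cv2.resize(t[105:205,260:380],None,fx=6,fy=5.5,interpolation=cv2.INTER_CUBIC))
"
```

```text
tcp [ 0.6664 -0.1316  0.0832] t 39.8 w 0.0404 F [0.4 0.5 0.1]
shift [ 0.022  0.106 -0.051] rot [-0.011  0.016  0.012] j [-0.25  0.7   1.23  0.    1.21 -0.85]
```

View pics/s22c.png

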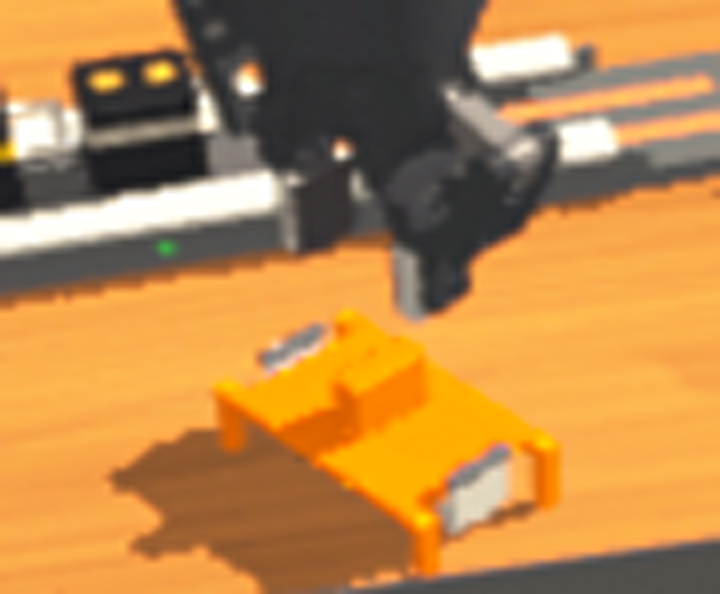

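View pics/t22c.png

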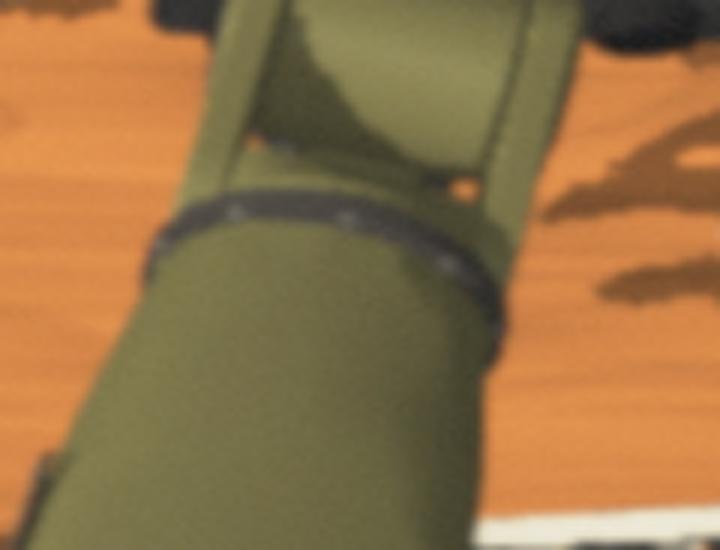

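```bash
python3 -c "
from h import *
for z in(.062,.07,.08,.09,.1,.11): print(z,proj('scene',[.6664,-.1316,z]).round(1))
"
```

```text
0.062 [[242.6 259.3]]
0.07 [[242.5 257. ]]
0.08 [[242.3 254.1]]
0.09 [[242.1 251.2]]
0.1 [[241.9 248.2]]
0.11 [[241.7 245.2]]
```

Request:
send_rows:
  targets: [0.0, 0.6, -0.03, 0, 0, 0, 47, 0.0, 1.2, -0.03, 0, 0, 0, 47, 0.0, 1.6, -0.03, 0, 0, 0, 47, 0.0, 1.6, -0.03, 0, 0, 0, 47]

```text
time_s: 40.3
tcp_pos: [0.6645, -0.1322, 0.0322]
eef_rot: [-0.625, 0.625, -0.331, 0.33]
wrist_force: [-0.2, -0.2, 0.6]
width: 0.0401
```

```bash
python3 go.py .6655 -.133 .023 34.2; python3 -c "
from h import *
cap('scene','s23.png')
s=cv2.imread('pics/raw_s23.png')
cv2.imwrite('pics/s23c.png',cv2.resize(s[215:295,200:280],None,fx=9,fy=7.4,interpolation=cv2.INTER_CUBIC))
"
```

```text
tcp [ 0.6645 -0.1322  0.0322] t 40.3 w 0.0401 F [-0.2 -0.2  0.6]
shift [0.042 0.306 0.014] rot [ 0.009  0.012 -0.01 ] j [-0.25  0.76  1.26  0.    1.13 -0.85]
```

View pics/s23c.png

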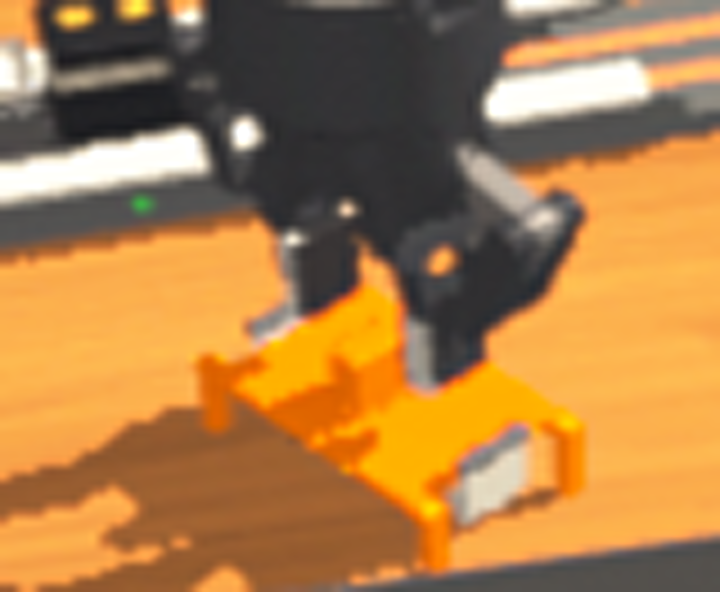

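Request:
send_rows:
  targets: [0.03, 0.25, 0, 0, 0, 0, 47, 0.03, 0.25, 0, 0, 0, 0, 47, 0.03, 0.25, 0, 0, 0, 0, 47]

```text
time_s: 40.65
tcp_pos: [0.6656, -0.1332, 0.026]
eef_rot: [0.625, -0.625, 0.33, -0.33]
wrist_force: [-0.2, 0.7, -0.5]
width: 0.0401
```

Request:
send_rows:
  targets: [0, 0, 0, 0, 0, 0, 0, 0, 0, 0, 0, 0, 0, 0, 0, 0, 0, 0, 0, 0, 0, 0, 0, 0, 0, 0, 0, 0, 0, 0, 0, 0, 0, 0, 0, 0, 0, 0, 0, 0, 0, 0]
  squeeze: 60

```text
time_s: 41.25
tcp_pos: [0.6658, -0.1332, 0.0262]
eef_rot: [0.625, -0.625, 0.33, -0.331]
wrist_force: [-0.6, -0.4, 5.0]
width: 0.0103
```

```bash
python3 go.py .6655 -.133 .023 34.2; python3 -c "
from h import *
cap('scene','s24.png')
s=cv2.imread('pics/raw_s24.png')
cv2.imwrite('pics/s24c.png',cv2.resize(s[215:295,200:280],None,fx=9,fy=7.4,interpolation=cv2.INTER_CUBIC))
"
```

```text
tcp [ 0.6658 -0.1332  0.0262] t 41.25 w 0.0103 F [-0.6 -0.4  5. ]
shift [-0.011  0.107 -0.004] rot [-0.004  0.012  0.005] j [-0.25  0.76  1.26 -0.    1.12 -0.85]
```

View pics/s24c.png

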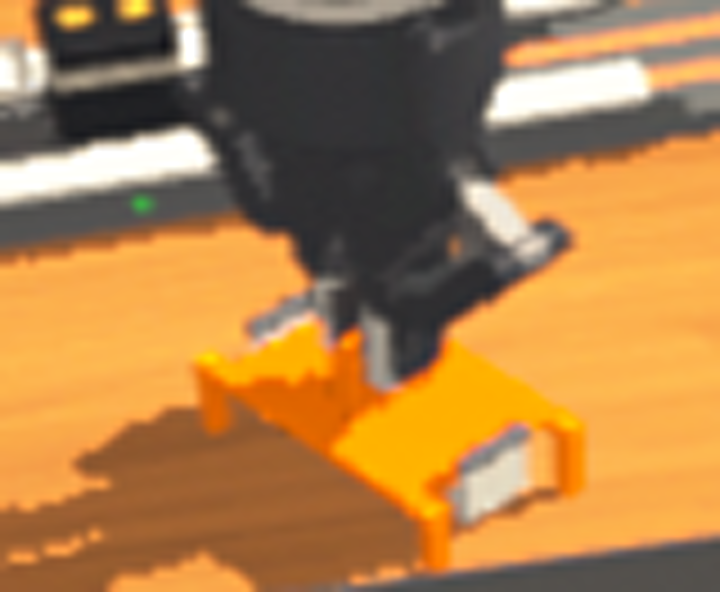

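Request:
send_rows:
  targets: [0, -0.7, 0, 0, 0, 0, 0, 0, -1.7, 0, 0, 0, 0, 0, 0, -2.7, 0, 0, 0, 0, 0, 0, -3.5, 0, 0, 0, 0, 0, 0, -3.5, 0, 0, 0, 0, 0, 0, -3.5, 0, 0, 0, 0, 0]

```text
time_s: 41.9
tcp_pos: [0.6652, -0.133, 0.1297]
eef_rot: [-0.625, 0.625, -0.331, 0.33]
wrist_force: [-0.0, -0.0, -1.5]
width: 0.01
```

```bash
python3 go.py .496 -.056 .13 4.4; python3 -c "
from h import *
cap('scene','s25.png')
s=cv2.imread('pics/raw_s25.png')
cv2.imwrite('pics/s25c.png',cv2.resize(s[175:295,180:300],None,fx=6,fy=5,interpolation=cv2.INTER_CUBIC))
"
```

```text
tcp [ 0.6652 -0.133   0.1297] t 41.9 w 0.01 F [-0.  -0.  -1.5]
shift [-5.299e+00 -4.000e-03 -3.212e+00] rot [ 0.005  3.737 -0.004] j [-0.25  0.65  1.19  0.    1.3  -0.85]
```

View pics/s25c.png

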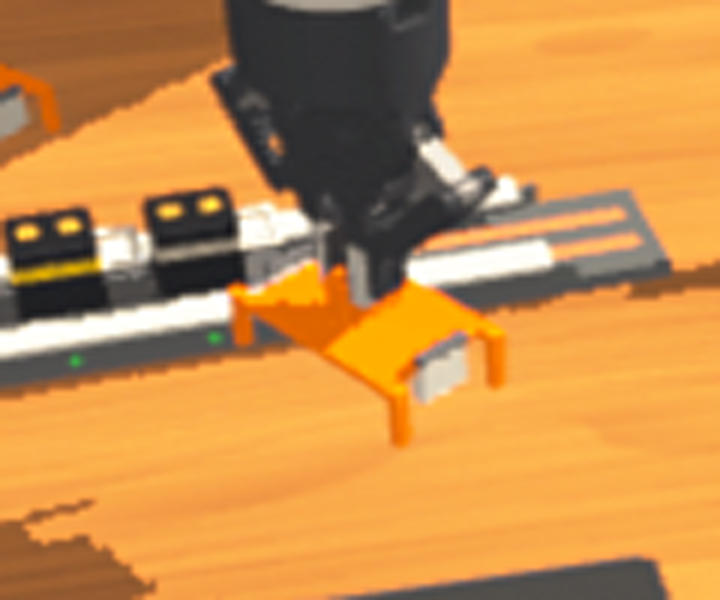

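Lifted level. Swing over the mouth.

Request:
send_rows:
  targets: [-1, 0, -1, 0, 0.6, 0, 0, -2.2, 0, -1.6, 0, 1.4, 0, 0, -3.4, 0, -2.3, 0, 2.2, 0, 0, -4.5, 0, -2.9, 0, 3.0, 0, 0, -5.3, 0, -3.21, 0, 3.74, 0, 0, -5.3, 0, -3.21, 0, 3.74, 0, 0, -5.3, 0, -3.21, 0, 3.74, 0, 0]

```text
time_s: 42.65
tcp_pos: [0.4961, -0.0559, 0.1299]
eef_rot: [-0.519, 0.519, -0.48, 0.48]
wrist_force: [0.3, -1.1, -0.1]
width: 0.0099
```

```bash
python3 go.py .496 -.056 .065 4.4
```

```text
tcp [ 0.4961 -0.0559  0.1299] t 42.65 w 0.0099 F [ 0.3 -1.1 -0.1]
shift [ 2.000e-03  2.164e+00 -1.000e-03] rot [ 0.008  0.009 -0.002] j [-0.19  0.27  1.75 -0.    1.12 -0.26]
```

Request:
send_rows:
  targets: [0, 0.8, 0, 0, 0, 0, 0, 0, 1.6, 0, 0, 0, 0, 0, 0, 2.3, 0, 0, 0, 0, 0, 0, 2.3, 0, 0, 0, 0, 0, 0, 2.3, 0, 0, 0, 0, 0]

```text
time_s: 43.15
tcp_pos: [0.4967, -0.0563, 0.0616]
eef_rot: [-0.519, 0.519, -0.481, 0.48]
wrist_force: [0.2, 0.3, -1.1]
width: 0.0102
```

```bash
python3 go.py .496 -.056 .06 4.4; python3 -c "
from h import *
cap('scene','s26.png');cap('top','t26.png')
s=cv2.imread('pics/raw_s26.png')
cv2.imwrite('pics/s26c.png',cv2.resize(s[195:250,225:300],None,fx=10,fy=10,interpolation=cv2.INTER_CUBIC))
t=cv2.imread('pics/raw_t26.png')
cv2.imwrite('pics/t26c.png',cv2.resize(t[170:250,240:360],None,fx=6,fy=6,interpolation=cv2.INTER_CUBIC))
"
```

```text
tcp [ 0.4967 -0.0563  0.0616] t 43.15 w 0.0102 F [ 0.2  0.3 -1.1]
shift [-0.013  0.052 -0.022] rot [ 0.007  0.    -0.002] j [-0.19  0.37  1.8   0.    0.97 -0.26]
```

View pics/s26c.png

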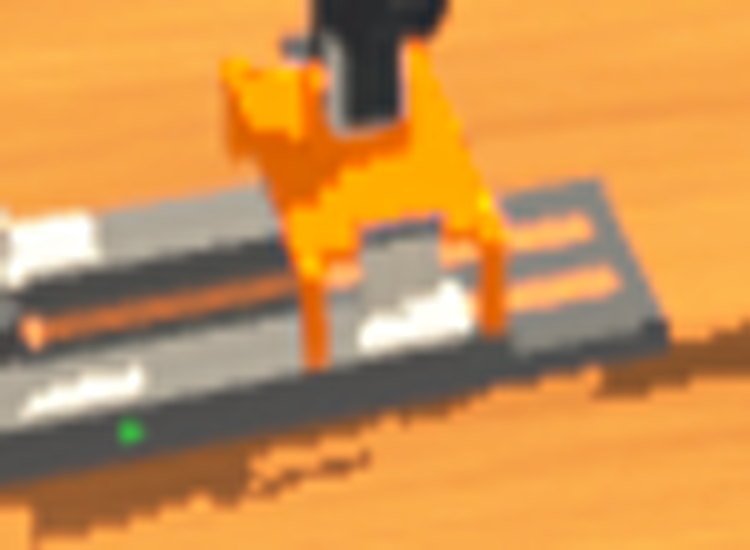

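View pics/t26c.png

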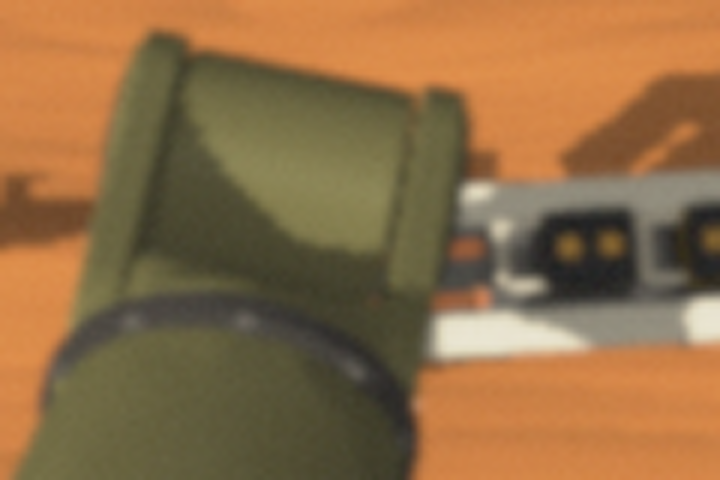

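```bash
cat > gf2.py <<'E'
from fit import *
np.set_printoptions(precision=4,suppress=True)
def cv(c,l,x0,y0,s): return [(c,((u+.5)/s-.5+x0,(v+.5)/s-.5+y0),np.array(L)/1000) for (u,v),L in l]
s=cv('scene',[((493,330),(-25,45.5,0)),((487,202),(-25,45.5,34)),((316,363),(25,45.5,0)),((310,268),(25,45.5,34)),((237,66),(25,-45.5,34)),((240,153),(25,-45.5,0))],225,195,10)
z0=ctrl.get_state()['tcp_pos'][2]-.0262; print(ctrl.get_state()['tcp_pos'])
m=np.array([.497,-.0342]);a=-1.4947
for dz in(-.002,0,.002):
    p,r=fit(s,[.5,-.05,-1.49],z0+dz); d=p[:2]-m
    print(p,np.degrees(p[2]-a),'rail xy',d@[np.cos(a),np.sin(a)],d@[-np.sin(a),np.cos(a)]); print(r.T)
E
python3 gf2.py
```

```text
[ 0.4971 -0.0563  0.0625]
[ 0.4966 -0.0565 -1.4993] -0.26548847079714594 rail xy 0.022169231602413086 -0.0020851980646486717
[[-0.1734  0.4864 -0.1212  0.166  -0.2433 -0.0995]
 [-0.3408  3.1545 -0.2709 -0.1049 -0.4007  0.0653]]
[ 0.4989 -0.0568 -1.5   ] -0.30160670679925605 rail xy 0.02269348713082262 0.00013233371277659732
[[-0.1355  0.5253 -0.1374  0.1485 -0.2614 -0.116 ]
 [-0.3111  3.1573 -0.2386 -0.0997 -0.4563  0.0357]]
[ 0.5011 -0.0572 -1.5006] -0.33764407185782797 rail xy 0.023216666879518004 0.002346576334532662
[[-0.0974  0.5645 -0.1536  0.131  -0.2795 -0.1326]
 [-0.2821  3.1592 -0.2071 -0.0954 -0.513   0.0052]]
```

Request:
send_rows:
  targets: [-0.07, 0.3, 0, 0, 0, 0, 0, -0.07, 0.6, 0, 0, 0, 0, 0, -0.07, 0.6, 0, 0, 0, 0, 0, -0.07, 0.6, 0, 0, 0, 0, 0]

```text
time_s: 43.65
tcp_pos: [0.4961, -0.0539, 0.0435]
eef_rot: [-0.519, 0.519, -0.481, 0.48]
wrist_force: [-0.5, -0.2, -1.9]
width: 0.0102
```

```bash
python3 go.py .496 -.056 .06 4.4; python3 -c "
from h import *
cap('scene','s27.png')
s=cv2.imread('pics/raw_s27.png')
cv2.imwrite('pics/s27c.png',cv2.resize(s[195:250,225:300],None,fx=10,fy=10,interpolation=cv2.INTER_CUBIC))
"
```

```text
tcp [ 0.4961 -0.0539  0.0435] t 43.65 w 0.0102 F [-0.5 -0.2 -1.9]
shift [ 0.069 -0.551 -0.008] rot [ 0.004 -0.002 -0.001] j [-0.18  0.4   1.82  0.    0.93 -0.26]
```

View pics/s27c.png

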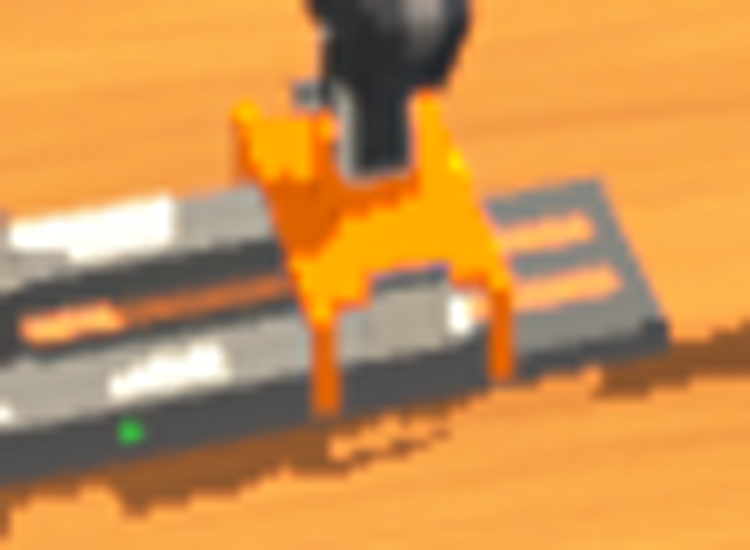

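```bash
sed -i 's/^s=cv.*/s=cv("scene",[((501,379),(-25,45.5,0)),((497,264),(-25,45.5,34)),((327,411),(25,45.5,0)),((320,310),(25,45.5,34)),((245,108),(25,-45.5,34)),((247,182),(25,-45.5,0))],225,195,10)/' gf2.py; python3 gf2.py
python3 - <<'E'
import sys; sys.path.insert(0,'.')
from h import *
im=cv2.imread('pics/s27c.png')
# overlay predicted rail (scene fit) & guard ideal position at this z
m=np.array([.497,-.0342]);a=-1.4947;z0=ctrl.get_state()['tcp_pos'][2]-.0262
def W(L):
    L=np.array(L)/1000; return np.stack([m[0]+np.cos(a)*L[:,0]-np.sin(a)*L[:,1],m[1]+np.sin(a)*L[:,0]+np.cos(a)*L[:,1],L[:,2]],1)
def px(L): return ((proj('scene',W(L))-[225,195]+.5)*10).astype(int).reshape(-1,1,2)
cv2.polylines(im,[px([(0,20,30),(0,38,30),(100,38,30),(100,20,30)])],True,(255,0,0),1)
cv2.polylines(im,[px([(0,-20,30),(0,-38,30),(100,-38,30),(100,-20,30)])],True,(255,0,0),1)
for x,y in((-25,45.5),(25,45.5),(25,-45.5)):
    cv2.polylines(im,[px([(20+x,y,z0*1000),(20+x,y,z0*1000+34)])],False,(255,255,0),1)
cv2.imwrite('pics/ov27.png',im)
E
```

```text
[ 0.4962 -0.0539  0.0437]
[ 0.4938 -0.0538 -1.4973] -0.14970081540151386 rail xy 0.0192934455475905 -0.004719427029381102
[[-0.2538  0.22   -0.2414  0.1705 -0.0608  0.1584]
 [-1.093   1.3177 -0.9019  0.0819 -0.2011  1.3624]]
[ 0.496  -0.0542 -1.4982] -0.2000168373187412 rail xy 0.019817690474362652 -0.002525286926808059
[[-0.22    0.2548 -0.2612  0.1495 -0.0746  0.1461]
 [-1.0551  1.3299 -0.8645  0.0935 -0.2509  1.3374]]
[ 0.4982 -0.0545 -1.4991] -0.2504903129595716 rail xy 0.020340866200031324 -0.0003349135397193091
[[-0.186   0.2897 -0.2812  0.1283 -0.0883  0.1337]
 [-1.018   1.3412 -0.828   0.1043 -0.3019  1.3114]]
```

View pics/ov27.png

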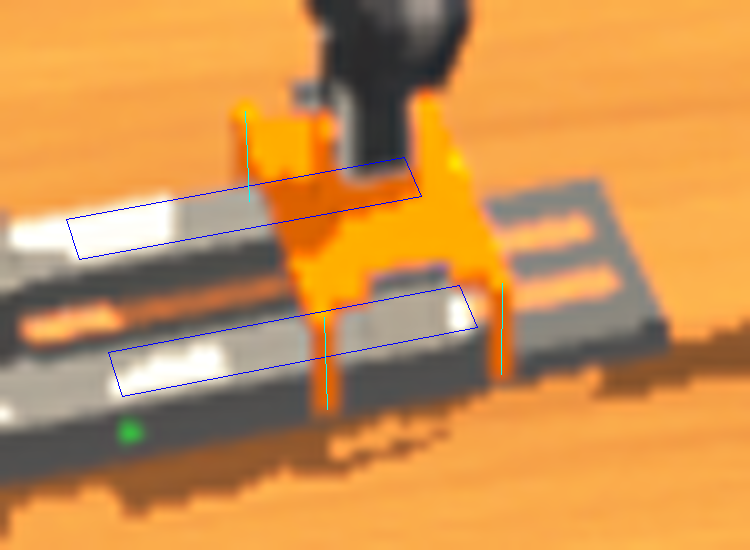

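Request:
send_rows:
  targets: [0, 0.05, -0.015, 0, 0, 0, 0, 0, 0.05, -0.015, 0, 0, 0, 0, 0, 0.05, -0.015, 0, 0, 0, 0]
  squeeze: 100

```text
time_s: 44.0
tcp_pos: [0.4958, -0.054, 0.0423]
eef_rot: [0.519, -0.519, 0.481, -0.481]
wrist_force: [-0.4, 0.3, -1.4]
width: 0.0091
```

Request:
send_rows:
  targets: [0, 0.07, 0, 0, 0, 0, 0, 0, 0.07, 0, 0, 0, 0, 0, 0, 0.07, 0, 0, 0, 0, 0]

```text
time_s: 44.3
tcp_pos: [0.4958, -0.054, 0.04]
eef_rot: [-0.519, 0.519, -0.481, 0.481]
wrist_force: [-0.1, 0.6, -0.7]
width: 0.0087
```

Request:
send_rows:
  targets: [0, 0.07, 0, 0, 0, 0, 0, 0, 0.07, 0, 0, 0, 0, 0, 0, 0.07, 0, 0, 0, 0, 0]

```text
time_s: 44.6
tcp_pos: [0.4958, -0.054, 0.038]
eef_rot: [0.519, -0.519, 0.48, -0.481]
wrist_force: [0.3, -1.9, 0.9]
width: 0.0087
```

Request:
send_rows:
  targets: [0, 0.06, 0, 0, 0, 0, 0, 0, 0.06, 0, 0, 0, 0, 0, 0, 0.06, 0, 0, 0, 0, 0]

```text
time_s: 44.9
tcp_pos: [0.4959, -0.054, 0.0363]
eef_rot: [0.519, -0.519, 0.48, -0.481]
wrist_force: [-0.5, -0.8, 4.3]
width: 0.0087
```

Request:
send_rows:
  targets: [0, 0.06, 0, 0, 0, 0, 0, 0, 0.06, 0, 0, 0, 0, 0, 0, 0.06, 0, 0, 0, 0, 0]

```text
time_s: 45.2
tcp_pos: [0.4956, -0.054, 0.0342]
eef_rot: [-0.519, 0.519, -0.481, 0.48]
wrist_force: [1.3, -0.4, -0.1]
width: 0.0089
```

```bash
python3 go.py .496 -.056 .06 4.4; python3 -c "
from h import *
cap('scene','s28.png')
s=cv2.imread('pics/raw_s28.png')
cv2.imwrite('pics/s28c.png',cv2.resize(s[195:250,225:300],None,fx=10,fy=10,interpolation=cv2.INTER_CUBIC))
"
```

```text
tcp [ 0.4956 -0.054   0.0342] t 45.2 w 0.0089 F [ 1.3 -0.4 -0.1]
shift [ 0.069 -0.861  0.008] rot [ 0.003 -0.003 -0.001] j [-0.18  0.41  1.82 -0.    0.91 -0.26]
```

View pics/s28c.png

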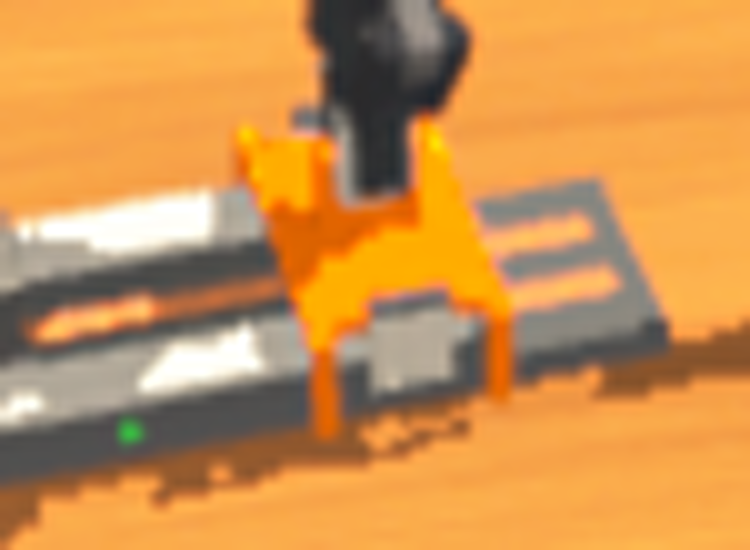

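Request:
send_rows:
  targets: [0, 0.06, 0, 0, 0, 0, 0, 0, 0.06, 0, 0, 0, 0, 0, 0, 0.06, 0, 0, 0, 0, 0]

```text
time_s: 45.55
tcp_pos: [0.4956, -0.0539, 0.0323]
eef_rot: [-0.519, 0.519, -0.481, 0.48]
wrist_force: [0.3, -0.1, -2.4]
width: 0.0089
```

Request:
send_rows:
  targets: [0, 0.06, 0, 0, 0, 0, 0, 0, 0.06, 0, 0, 0, 0, 0, 0, 0.06, 0, 0, 0, 0, 0]

```text
time_s: 45.85
tcp_pos: [0.4954, -0.0539, 0.0304]
eef_rot: [-0.519, 0.519, -0.481, 0.48]
wrist_force: [-0.1, -0.1, -5.2]
width: 0.0092
```

Request:
send_rows:
  targets: [0, 0.06, 0, 0, 0, 0, 0, 0, 0.06, 0, 0, 0, 0, 0, 0, 0.06, 0, 0, 0, 0, 0]

```text
time_s: 46.15
tcp_pos: [0.4958, -0.054, 0.029]
eef_rot: [0.519, -0.519, 0.481, -0.481]
wrist_force: [-0.5, -0.8, -0.6]
width: 0.0095
```

Request:
send_rows:
  targets: [0, 0.04, 0, 0, 0, 0, 0, 0, 0.04, 0, 0, 0, 0, 0, 0, 0.04, 0, 0, 0, 0, 0]

```text
time_s: 46.45
tcp_pos: [0.4959, -0.054, 0.0283]
eef_rot: [0.519, -0.519, 0.48, -0.481]
wrist_force: [-3.1, 1.2, 5.3]
width: 0.0087
```

Request:
send_rows:
  targets: [0, 0.04, 0, 0, 0, 0, 0, 0, 0.04, 0, 0, 0, 0, 0, 0, 0.04, 0, 0, 0, 0, 0]

```text
time_s: 46.75
tcp_pos: [0.496, -0.054, 0.0283]
eef_rot: [0.519, -0.519, 0.48, -0.481]
wrist_force: [-11.7, 2.5, 24.4]
width: 0.009
```

```bash
python3 go.py .496 -.056 .06 4.4; python3 -c "
from h import *
cap('scene','s29.png')
s=cv2.imread('pics/raw_s29.png')
cv2.imwrite('pics/s29c.png',cv2.resize(s[195:250,225:300],None,fx=10,fy=10,interpolation=cv2.INTER_CUBIC))
"
```

```text
tcp [ 0.496  -0.054   0.0283] t 46.75 w 0.009 F [-11.7   2.5  24.4]
shift [ 0.066 -1.058 -0.005] rot [-0.006 -0.002  0.002] j [-0.18  0.42  1.82 -0.    0.89 -0.26]
```

View pics/s29c.png

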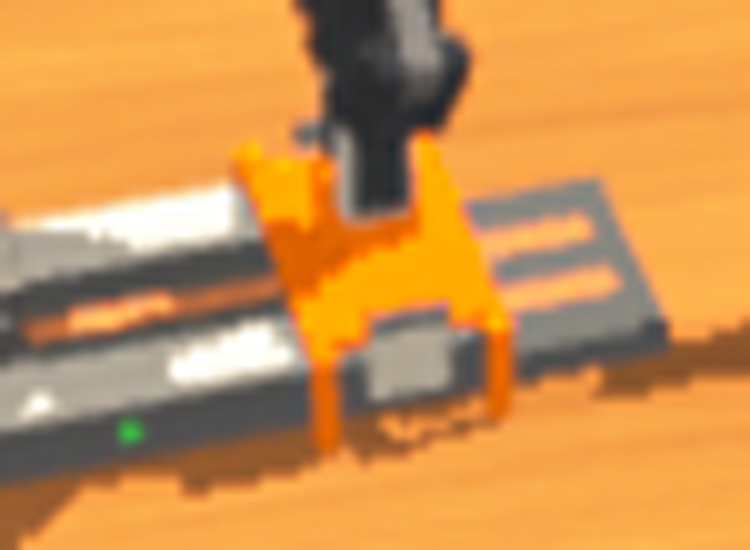

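Request:
send_rows:
  targets: [0, -0.04, 0, 0, 0, 0, 0, 0, -0.04, 0, 0, 0, 0, 0, 0, -0.04, 0, 0, 0, 0, 20, 0, -0.04, 0, 0, 0, 0, 40, 0, -0.04, 0, 0, 0, 0, 47, 0, -0.04, 0, 0, 0, 0, 47, 0, -0.04, 0, 0, 0, 0, 47, 0, -1.0, 0, 0, 0, 0, 47, 0, -2.3, 0, 0, 0, 0, 47, 0, -3.8, 0, 0, 0, 0, 47, 0, -5.0, 0, 0, 0, 0, 47]

```text
time_s: 47.9
tcp_pos: [0.4958, -0.054, 0.179]
eef_rot: [0.519, -0.518, 0.48, -0.481]
wrist_force: [0.2, 0.6, -0.3]
width: 0.0402
```

Request:
send_rows:
  targets: [-8, -0.5, -3, 0, 0, 0, 47, -8, -0.5, -3, 0, 0, 0, 47, -8, -0.5, -3, 0, 0, 0, 47, -8, -0.5, -3, 0, 0, 0, 47, -8, -0.5, -3, 0, 0, 0, 47, -8, -0.5, -3, 0, 0, 0, 47, -8, -0.5, -3, 0, 0, 0, 47]

```text
time_s: 48.6
tcp_pos: [0.3873, 0.1794, 0.1917]
eef_rot: [0.52, -0.519, 0.48, -0.48]
wrist_force: [0.8, -0.8, -0.0]
width: 0.0404
```

```bash
python3 -c "
from h import *
cap('scene','s30.png');cap('top','t30.png')
s=cv2.imread('pics/raw_s30.png');t=cv2.imread('pics/raw_t30.png')
cv2.imwrite('pics/s30c.png',cv2.resize(s[190:265,135:295],None,fx=5,fy=6,interpolation=cv2.INTER_CUBIC))
cv2.imwrite('pics/t30c.png',cv2.resize(t[180:240,245:415],None,fx=4.7,fy=4.7,interpolation=cv2.INTER_CUBIC))
"
```

```text
(no output)
```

View pics/s30c.png

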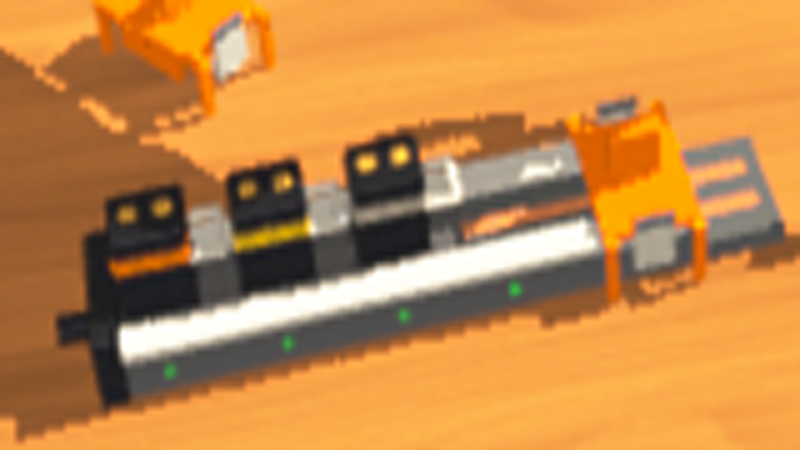

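View pics/t30c.png

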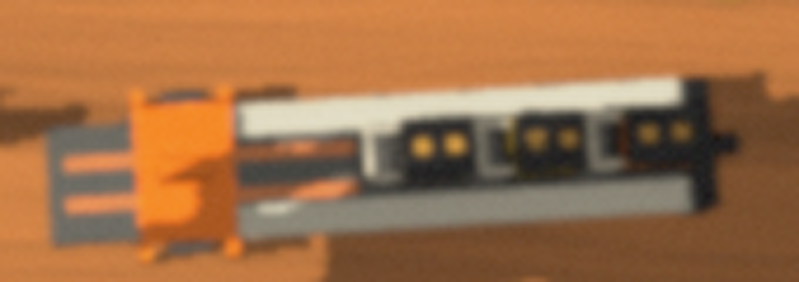

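View pics/s30.png

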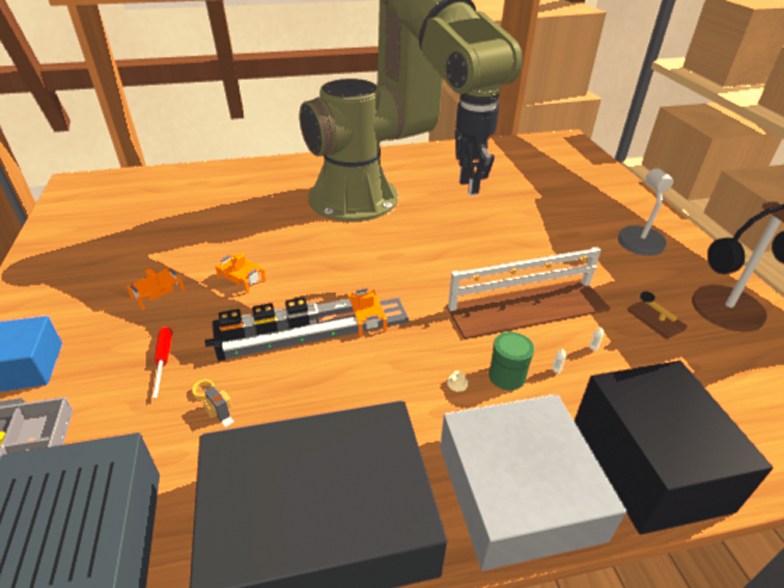

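```bash
python3 - <<'E'
import sys; sys.path.insert(0,'.')
from fit import *
def cv(c,l,x0,y0,s): return [(c,((u+.5)/s-.5+x0,(v+.5)/s-.5+y0),np.array(L)/1000) for (u,v),L in l]
t=cv('top',[((137,97),(-25,45.5,34)),((227,92),(25,45.5,34)),((150,254),(-25,-45.5,34)),((235,246),(25,-45.5,34))],245,180,4.7)
s=[(c,((u+.5)/5-.5+135,(v+.5)/6-.5+190),np.array(L)/1000) for c,(u,v),L in [('scene',(612,300),(25,45.5,0)),('scene',(700,282),(-25,45.5,0)),('scene',(577,120),(25,-45.5,34)),('scene',(658,106),(-25,-45.5,34)),('scene',(612,240),(25,45.5,34)),('scene',(702,220),(-25,45.5,34))]]
for o,m,a in((t,[.4933,-.0363],-1.4914),(s,[.497,-.0342],-1.4947)):
  for z0 in(.002,.014):
    p,r=fit(o,[.5,-.05,-1.49],z0); d=p[:2]-np.array(m)
    print(z0,p.round(4),'dyaw',np.degrees(p[2]-a).round(2),'rail',(d@[np.cos(a),np.sin(a)]).round(4),(d@[-np.sin(a),np.cos(a)]).round(4),np.sqrt((r**2).mean()).round(2))
E
```

```text
0.002 [ 0.4957 -0.0553 -1.4865] dyaw 0.28 rail 0.0191 0.0009 0.38
0.014 [ 0.4942 -0.0551 -1.4867] dyaw 0.27 rail 0.0188 -0.0006 0.48
0.002 [ 0.4981 -0.0534 -1.5129] dyaw -1.04 rail 0.0192 -0.0004 0.43
0.014 [ 0.511  -0.0557 -1.5135] dyaw -1.08 rail 0.0225 0.0123 0.48
```

```bash
python3 -c "
from bench import ctrl
print(ctrl.close_job(), ctrl.get_state()['time_s'])"
```

```text
the job is handed in; nothing more can be done
the job is handed in; nothing more can be done
```

The packs are on charge, the guard is on the rail, and I handed the job in at about 49 s on the robot's clock.

- **Packs:** Three packs were there: orange, yellow and light grey. The blue one, pack2, was absent. I slid them in in that order. The orange pack went to the end stop with a push of about 22 N. The yellow and light grey packs were each pushed against the one before with about 16–17 N. In the last pictures they stand evenly about 62 mm apart, with loops trailing.
- **Guard:** I used the leftmost one, at about pixel (314, 157) in the top view. It had been knocked a few centimetres aside during the run, so I located it again before gripping it. I pressed it over the mouth. The force rose, fell below zero as the clips went over the rim, then hit a hard stop at the seated height, with 24 N down and 12 N sideways. After release both cameras put it within about 1 mm of the fitted position.
- **Surroundings:** In the last pictures the glass valves are standing. The other desk items and the two look-alike guards appear where they were.

**Checks that disagreed or were not made:**
- The fingertips showed about 30 mm higher in the pictures than the reported tool pose implied. I set grip heights from the pictures and from contact instead.
- The two cameras differed by 3–7 mm in world x. They also disagreed by about 1.3 degrees on the seated guard's angle, with the scene camera reading about 1 degree off square.
- I did not pull on the guard to test that both clips hold. That rests on the force pattern, the seated height and the pictures.

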